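Clamp a control-unit cover in a sloping cam-lever work clamp

TASK

Clamp the cast cover of the control unit in the sloping bench clamp so that it can be worked on: swing the red-knobbed cam lever back to draw the jaw away, lay the cover label side up and lengthwise, centred on the clamp's two rails between the lower stop and the jaw, and let go of it. Then swing the cam lever forward again just until the cover is pressed against the lower stop and the jaw's sprung pad has sunk about half of its 8 mm into the jaw; never drive the pad home, for that bows the cover. Leave the other things on the bench where they are and let go of the lever.

Things in the scene. Friction and masses are not known exactly. Their poses are not given: they have to be found in the camera images.
- cover_mid (a point): centre of the loose cast cover: silvery plate 70 x 150 x 2 mm with a paper label, on a solid pan 62 x 112 x 9 mm below it; 11 mm high in all. This point is 6 mm above the underside; the plate's edges are 3 to 5 mm above it. x across the 70 mm, y along the 150 mm, z out of the label side. Starts flat on a thin blue mat left of the clamp
- unit_cover: the same cover, 0.1 to 0.17 kg; origin at the centre of its underside, axes as at cover_mid. Grasp it across its 70 mm width at mid-length, by the plate's edges
- seat (a point): fixed point of the clamp's bed, in the top plane of the two rails, midway between them, where the lower stop's face is when joint stop is 0. The bed slopes 30 degrees: x up the slope along the rails to jaw and cam, y to the left as seen looking up it, z out of the slope. Rails: black tops, 10 mm wide, centres 20 mm either side, from x = 16 to 144 mm, 18 mm above the 78 mm wide deck
- stop_face (a point): middle of the lower stop's face, in the plane of the rails' tops; axes as seat; the face looks along +x. The steel stop is 64 mm wide, stands 18 mm above the rails' tops and is screwed down. A cover seated against it has cover_mid at x = 75, z = 6 mm from here. The clamp's foot (grey, 250 x 100 mm) is fixed too
- stop (a joint): how far up the slope from seat the lower stop was screwed down, in m, 0 to 0.008; does not change during the work
- cam_axis (a point): point on the cam's turning axis level with the middle of the red knob: 214 mm along x and 51 mm along z from seat; axes as seat. The lever turns about this z axis
- lever_knob (a point): centre of the red knob on the cam lever: round upright grip, 21 mm in diameter, 40 mm high, along seat's z, 75 mm from cam_axis. The lever arm is right below it (arm's top 23 mm below this point). The fingers can turn round the knob as it swings
- lever (a joint): cam lever in rad, 0 (open) to 2.9, counter-clockwise seen from above; the knob is at (75 cos a, 75 sin a) mm from cam_axis along seat's x, y, a = lever - 1.745. The 12 mm eccentric puts the unsunk pad's face at 166 - 12 (1 - cos lever) mm from seat along x. Starts closed at 1.95 to 2.4: no room for the cover. Stays where left; about 2.5 to 4.5 N at the knob turn it
- pad (a joint): how far the jaw's sprung pad is sunk, in m: 0 unloaded (8 mm of orange sleeve in sight between the pad and the blue jaw), 0.008 driven home (no orange). About half is 0.004; 0.002 to 0.006 will do. The pad is 50 mm wide with a black face, reaches 16 mm above the rails' tops, yields from 2 N and adds 2 N per mm
- solder_spool: bystander: blue and white solder spool, 98 mm, on the desk between laptop and mouse pad
- flux_tin: bystander: cream and red tin, 57 mm in diameter, 72 mm high, behind the spool
- flux_pot: bystander: amber pot with a black lid, 47 mm in diameter, 41 mm high, right of the clamp near the desk's front edge
- paint_marker: bystander: white marker with a red cap, 26 mm in diameter, 122 mm high, standing left of the laptop

How it is judged:
By the outcome, as a careful person would: the job done as asked, in the order asked, and still so for the second after the job is handed in, with the robot touching nothing.
It also fails if it takes over 64 s, if anything falls off the work surface, if the arm or the gripper's body presses on something with over 40 N, if the wrist force passes 120 N, or if a joint passes its speed limit or range.

ROBOT

A 7-joint arm with a two-finger parallel gripper is mounted at the origin on a cart in front of the work surface, level with it; the furniture and walls round the work are solid. World frame = base frame: x ahead of the robot, y to its left, z up, the work surface at z = 0. Lengths are in m, angles in rad, forces in N, time in s.
With the tool pointing down it reaches from about 0.425 to 1.025 m from the base axis. Payload 9.4 kg.
Tool frame: the origin (TCP) lies midway between the tips of the shut fingers; the grasp point (between the pads) lies 19 mm behind it; z points along the fingers, y is the direction in which the jaws open and shut (so a half turn about z gives the same grasp; the last joint's range is limited). The gripper opens to 85 mm and grips with 20 to 120 N. Pads are 22 mm wide; open, the fingers measure 114 mm over their backs; the gripper's body (76 mm by 85 mm) begins 54 mm behind the grasp point. The pads swing forward as they close: fully open they stand 13 mm farther back than shut.
Start: joints at [1.24, 0.599, -0.003, 1.599, 0.002, 0.943, -0.08], TCP at [0.182, -0.702, 0.231] pointing down, gripper open.
Joint ranges: [-2.57, 2.57], [-0.35, 1.97], [-1.29, 1.29], [0.11, 2.56], [-1.05, 4.19], [0.11, 1.86], [-2.63, 2.63]. Speed limits (rad/s): [2.22, 2.22, 3.01, 3.01, 3.14, 3.14, 3.14].

INTERFACE

Orientations are given as a unit quaternion [w, x, y, z].
In Python, from bench import env gives the robot as it stands.
- The arm moves only by the tool drive_tool, never from a script. Its argument "rows" is a list of rows, each an object of numbers: "fingers": the opening, from 0 (shut) to 1 (fully open); "tx", "ty", "tz": the shift along the tool's x, y, z in m; "twist": the turn about the tool's z in rad. A call has 1 to 10 rows; each row is the pose to reach, as a shift and turn from the pose commanded when the call began, along the tool's axes at that moment; what a row does not reach only later rows make up. A row lasts 1/12 s, in which the tool goes at most 41.7 mm and 7.16 degrees, less where a joint would pass 70% of its speed; a pose out of reach is approached as far as the arm can. A call with a gripper value outside its range is refused whole. The fingers move at their own pace and stop on an object; "newtons" is the grip in N (left out, the last holds). Time passes only in rows, so rows that repeat a pose let the fingers close. It gives the time, the measured TCP pose, the force and the opening at its end, in the units of the state.
- env.read_state(): the state, without advancing time (a new reading comes with each control period).
- env.snapshot(name): name is "side" or "top" or "wrist"; returns (picture, depth): 384x512x3 uint8, red, green, blue; 384x512 float32, m along the optical axis (not along the pixel's ray), 0 where there is no reading.
- env.get_calibration(name): a dict with "vertical_fov" (degrees; the focal length in pixels is half the picture's height over the tangent of half this angle, whatever the lens; pixels are square), "cx", "cy" (the principal point, pixels), "eye" and "attitude" of the camera in the world. Camera axes: x right, y up, looking along -z (the intrinsics and any distortion apply to the point x, -y, -z); pixel columns grow to the right and rows downward; lengths in m; the calibration is good to about 2 mm. A picture is of the moment at which its call begins: read the wrist's pose just before it. get_calibration takes no time and is no camera call; for the wrist camera it gives the pose at the moment of the call.
- env.hand_in(): hands the job in, once; it reports no verdict.
The state is a dict: "t": time; "q": joint angles; "joint_velocities": joint speeds; "tau": joint torques, N m; "eef_pos": TCP position; "tool_rot": TCP orientation; "ft_force": force on the tool from outside, world axes, zero at the start; "moment": the same for the moment, N m; "gripper_width": opening from 0.0 (shut) to 1.0 (fully open).
Only numpy, scipy, OpenCV 4.12 (cv2) and the standard library are available. Lean on these libraries where they do the work, as an engineer would, in place of code of your own. Each camera call takes 0.05 s, during which the arm holds its last target.

## Working session

There is one attempt and no reset: what is moved stays moved. The work goes in short steps, Python scripts to look and compute and a tool call to move; the robot and the scene stay as the last step left them, time stands still between calls to the robot, and variables do not carry over. Pictures are saved under pics/ and viewed, and the job is handed in when it is done.

Besides the shell and the picture viewer there is one more tool, called after "Emit:" as a command line: name --argument value ..., lists and objects as JSON in quotes. drive_tool: Moves the arm, as the interface text tells. Its arguments: {"type":"object","properties":{"rows":{"type":"array"},"newtons":{"type":"number"}},"required":["rows"]}

```bash
ls; mkdir -p pics; python3 - <<'E'
from bench import env
import cv2, json
s=env.read_state(); print(s)
for n in ["side","top","wrist"]:
    print(n,env.get_calibration(n))
    im,d=env.snapshot(n); cv2.imwrite(f"pics/{n}0.png",im[:,:,::-1])
    import numpy as np; np.save(f"pics/{n}0.npy",d)
E
```

```text
pics
{'t': 0.0, 'q': array([ 1.24030289,  0.60015356, -0.0025552 ,  1.60012553,  0.00181012,
        0.94288445, -0.07977685]), 'joint_velocities': array([-0.00015807, -0.00201195, -0.00050753,  0.00056885,  0.0012025 ,
       -0.00014581,  0.00034807]), 'tau': array([ 1.24848066e-03, -7.76453376e+01,  1.56633943e+00, -2.58005869e+01,
        1.24844039e-02,  9.21418250e-03,  1.46796674e-05]), 'eef_pos': array([ 0.18190324, -0.70132771,  0.23039779]), 'tool_rot': array([-7.65541573e-04,  9.91952936e-01,  1.26604732e-01, -1.70811433e-04]), 'ft_force': array([-0.51390538, -0.06477285, -0.24467905]), 'moment': array([ 0.00038263,  0.00484493, -0.01358331]), 'gripper_width': 0.9973087111920922}
side {'vertical_fov': 57.74200061233579, 'cx': 253.2190956806549, 'cy': 193.44306309574068, 'eye': array([0.34440043, 0.84075286, 0.58191836]), 'attitude': array([-0.10835753, -0.06094648,  0.5455112 ,  0.82883153])}
top {'vertical_fov': 54.09428775039927, 'cx': 260.2114392145662, 'cy': 187.38254755584668, 'eye': array([ 0.47541854, -0.13312766,  1.32212584]), 'attitude': array([-0.70396275, -0.02645731,  0.02957645,  0.70912742])}
wrist {'vertical_fov': 68.56264136157053, 'cx': 255.09314568483197, 'cy': 190.295559520586, 'eye': array([ 0.26248011, -0.68067615,  0.37299248]), 'attitude': array([ 0.78037647, -0.12907261,  0.09977902, -0.60365302])}
```

View pics/top0.png

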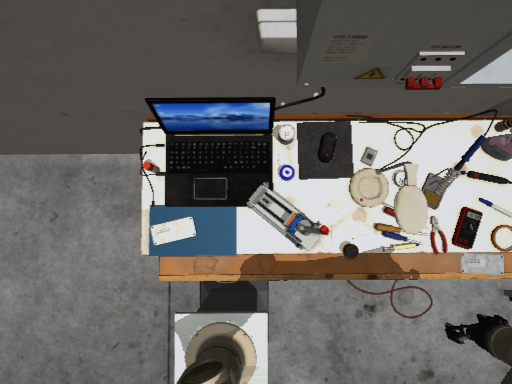

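View pics/side0.png

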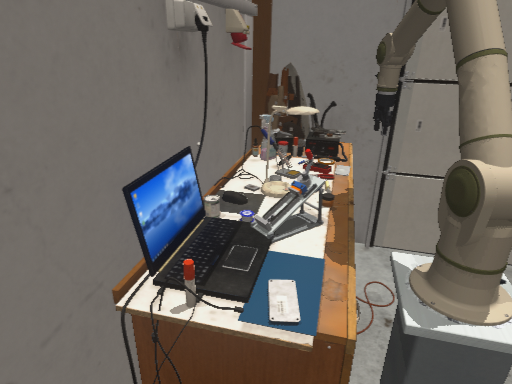

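View pics/wrist0.png

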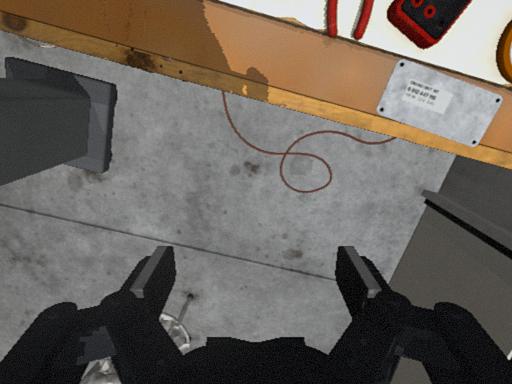

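```bash
cat > h.py <<'E'
import numpy as np, cv2
from scipy.spatial.transform import Rotation as R
def rot(q): return R.from_quat([q[1],q[2],q[3],q[0]]).as_matrix()
def f(c): return 192/np.tan(np.radians(c["vertical_fov"])/2)
def dep(c,u,v,z):
    F=f(c); u=np.asarray(u,float);v=np.asarray(v,float)
    p=np.stack([(u-c["cx"])/F*z,-(v-c["cy"])/F*z,-z*np.ones_like(u)],-1)
    return p@rot(c["attitude"]).T+c["eye"]
def ray(c,u,v):
    return c["eye"],dep(c,u,v,1.0)-c["eye"]
def onplane(c,u,v,n,p0):
    e,d=ray(c,u,v); n=np.asarray(n,float)
    return e+d*(((np.asarray(p0)-e)@n)/(d@n))[...,None]
def proj(c,P):
    q=(np.asarray(P)-c["eye"])@rot(c["attitude"]); F=f(c)
    return np.stack([c["cx"]+F*q[...,0]/-q[...,2], c["cy"]-F*q[...,1]/-q[...,2]],-1)
E
python3 - <<'E'
from h import *
from bench import env
for n,(x0,y0,x1,y1) in {"top":(140,110,370,270),"side":(180,130,360,340)}.items():
    c=env.get_calibration(n); im=cv2.imread(f"pics/{n}0.png"); d=np.load(f"pics/{n}0.npy")
    k=3.4 if n=="top" else 2.8
    cv2.imwrite(f"pics/{n}0z.png",cv2.resize(im[y0:y1,x0:x1],None,fx=k,fy=k,interpolation=cv2.INTER_CUBIC))
c=env.get_calibration("top"); d=np.load("pics/top0.npy")
for u,v in [(172,232),(220,220),(200,250),(140+40,240),(270,245),(323,230),(260,190),(290,220),(300,235),(350,250),(150,165),(286,132),(287,172)]:
    print(u,v,d[v,u],dep(c,u,v,d[v,u]).round(4))
E
```

```text
172 232 1.297818 [0.4269 0.1663 0.0149]
220 220 1.3139529 [0.4669 0.002  0.0027]
200 250 1.3092302 [ 0.3633  0.0719 -0.0011]
180 240 1.3077526 [0.3986 0.141  0.0029]
270 245 1.3118885 [ 0.3787 -0.172  -0.0014]
323 230 1.0571368 [ 0.4384 -0.3137  0.2596]
260 190 1.258666 [ 0.5663 -0.1383  0.0667]
290 220 1.1731896 [ 0.4662 -0.2308  0.145 ]
300 235 1.175896 [ 0.4192 -0.262   0.1387]
350 250 1.2698469 [ 0.3629 -0.4408  0.0408]
150 165 1.2072626 [0.6453 0.2145 0.1229]
286 132 1.2710639 [ 0.762  -0.2276  0.0702]
287 172 1.3058877 [ 0.6314 -0.2327  0.025 ]
```

View pics/top0z.png

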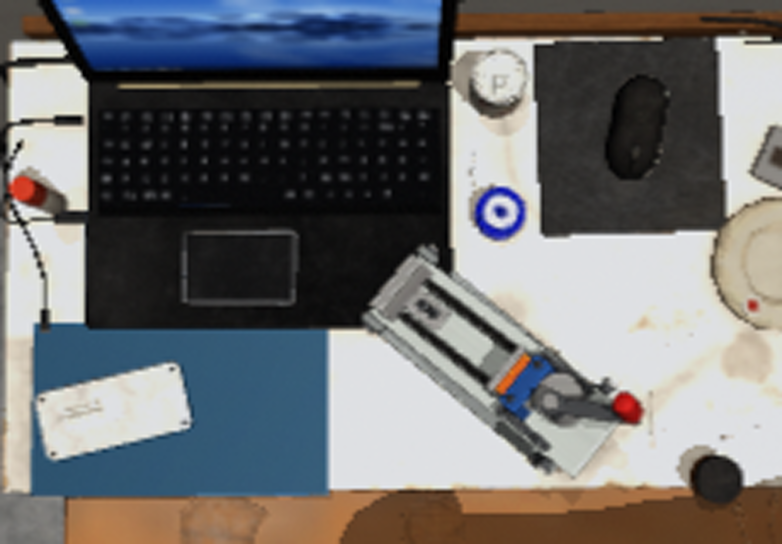

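View pics/side0z.png

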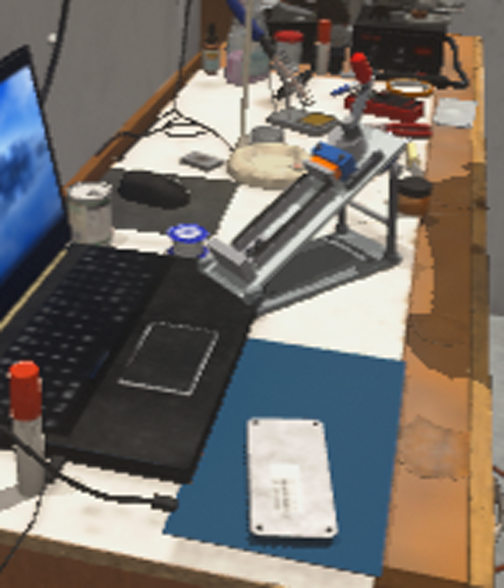

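```bash
python3 - <<'E'
from h import *
from bench import env
s=env.read_state(); T=rot(s["tool_rot"]); c=env.get_calibration("wrist")
print("tool axes\n",T.round(3)); C=rot(c["attitude"])
print("cam in tool",(T.T@(c["eye"]-s["eef_pos"])).round(4)); print((T.T@C).round(3), f(c))
# cover and clamp from top
for n in ["top","side"]:
    c=env.get_calibration(n); im=cv2.imread(f"pics/{n}0.png"); d=np.load(f"pics/{n}0.npy")
    hsv=cv2.cvtColor(im,cv2.COLOR_BGR2HSV); print(n,f(c))
    v,u=np.mgrid[:384,:512]; P=dep(c,u,v,d)
    # red knob
    m=((hsv[...,0]<8)|(hsv[...,0]>172))&(hsv[...,1]>150)&(hsv[...,2]>100)
    near=(abs(P[...,0]-.44)<.1)&(abs(P[...,1]+.31)<.1)&(P[...,2]>.15)
    q=P[m&near]; print("knob",len(q),q.mean(0).round(4),q.min(0).round(3),q.max(0).round(3), u[m&near].mean(), v[m&near].mean())
    # cover: bright low sat within mat
    m=(hsv[...,1]<60)&(hsv[...,2]>140)&(P[...,0]>.33)&(P[...,0]<.52)&(P[...,1]>.05)&(P[...,1]<.235)&(abs(P[...,2])<.03)
    m=cv2.morphologyEx(m.astype(np.uint8),cv2.MORPH_OPEN,np.ones((3,3)))
    k,l,st,ce=cv2.connectedComponentsWithStats(m); i=1+st[1:,4].argmax(); 
    cn,_=cv2.findContours((l==i).astype(np.uint8),cv2.RETR_EXTERNAL,cv2.CHAIN_APPROX_NONE)
    cc=cn[0][:,0]; w=onplane(c,cc[:,0],cc[:,1],[0,0,1],[0,0,.013])
    r=cv2.minAreaRect((w[:,:2]*1000).astype(np.float32)); print("cover",r,st[i],"z",np.median(P[l==i][:,2]))
E
```

```text
tool axes
 [[ 0.968  0.251 -0.   ]
 [ 0.251 -0.968  0.001]
 [-0.    -0.001 -1.   ]]
cam in tool [ 0.0832 -0.     -0.1425]
[[ 0.     0.947  0.322]
 [ 1.     0.    -0.001]
 [-0.001  0.322 -0.947]] 281.6586799177152
top 376.0559558812336
knob 49 [ 0.4396 -0.319   0.2503] [ 0.429 -0.332  0.235] [ 0.449 -0.307  0.26 ] 324.265306122449 229.42857142857142
cover ((432.2692565917969, 163.21762084960938), (69.4886703491211, 149.86988830566406), 13.01795768737793) [153 217  43  28 826] z 0.013450883197571262
side 348.2238553911028
knob 37 [ 0.436  -0.3113  0.2425] [ 0.425 -0.325  0.223] [ 0.449 -0.304  0.255] 308.8918918918919 152.67567567567568
cover ((431.39892578125, 164.30267333984375), (70.58448028564453, 146.95254516601562), 13.080141067504883) [ 268  279   33   42 1149] z 0.012641630632162726
```

Emit:
drive_tool --rows '[{"tz": -0.04,"tx": 0.02,"ty": -0.02,"twist": -0.1},{"tz": -0.08,"tx": 0.05,"ty": -0.04,"twist": -0.2},{"tx": 0.416,"ty": -0.398,"tz": -0.1,"twist": -0.64},{"tx": 0.416,"ty": -0.398,"tz": -0.1,"twist": -0.64},{"tx": 0.416,"ty": -0.398,"tz": -0.1,"twist": -0.64},{"tx": 0.416,"ty": -0.398,"tz": -0.1,"twist": -0.64},{"tx": 0.416,"ty": -0.398,"tz": -0.1,"twist": -0.64},{"tx": 0.416,"ty": -0.398,"tz": -0.1,"twist": -0.64},{"tx": 0.416,"ty": -0.398,"tz": -0.1,"twist": -0.64},{"tx": 0.416,"ty": -0.398,"tz": -0.1,"twist": -0.64}]'

```text
invalid input at $.rows[0]: expected keys fingers, tx, ty, tz, twist
```

Emit:
drive_tool --rows '[{"fingers": 1,"tz": -0.04,"tx": 0.02,"ty": -0.02,"twist": -0.1},{"fingers": 1,"tz": -0.08,"tx": 0.05,"ty": -0.04,"twist": -0.2},{"fingers": 1,"tx": 0.416,"ty": -0.398,"tz": -0.1,"twist": -0.64},{"fingers": 1,"tx": 0.416,"ty": -0.398,"tz": -0.1,"twist": -0.64},{"fingers": 1,"tx": 0.416,"ty": -0.398,"tz": -0.1,"twist": -0.64},{"fingers": 1,"tx": 0.416,"ty": -0.398,"tz": -0.1,"twist": -0.64},{"fingers": 1,"tx": 0.416,"ty": -0.398,"tz": -0.1,"twist": -0.64},{"fingers": 1,"tx": 0.416,"ty": -0.398,"tz": -0.1,"twist": -0.64},{"fingers": 1,"tx": 0.416,"ty": -0.398,"tz": -0.1,"twist": -0.64},{"fingers": 1,"tx": 0.416,"ty": -0.398,"tz": -0.1,"twist": -0.64}]'

```text
t: 0.98
eef_pos: [0.3854, -0.3742, 0.3187]
tool_rot: [0.0, 0.902, 0.432, -0.0]
ft_force: [1.7, -0.7, 0.2]
gripper_width: 1.001
```

Emit:
drive_tool --rows '[{"fingers": 1,"tx": 0.165,"ty": -0.02,"tz": -0.01,"twist": 0},{"fingers": 1,"tx": 0.165,"ty": -0.02,"tz": -0.01,"twist": 0},{"fingers": 1,"tx": 0.165,"ty": -0.02,"tz": -0.01,"twist": 0},{"fingers": 1,"tx": 0.165,"ty": -0.02,"tz": -0.01,"twist": 0},{"fingers": 1,"tx": 0.165,"ty": -0.02,"tz": -0.01,"twist": 0},{"fingers": 1,"tx": 0.165,"ty": -0.02,"tz": -0.01,"twist": 0},{"fingers": 1,"tx": 0.165,"ty": -0.02,"tz": -0.01,"twist": 0}]'

```text
t: 1.57
eef_pos: [0.4723, -0.2353, 0.3284]
tool_rot: [-0.0, 0.902, 0.432, -0.0]
ft_force: [-0.1, -0.6, 0.8]
gripper_width: 1.002
```

```bash
cat >> h.py <<'E'
def snap(n,tag):
    from bench import env; import pickle
    c=env.get_calibration(n); im,d=env.snapshot(n); im=im[:,:,::-1].copy()
    cv2.imwrite(f"pics/{n}{tag}.png",im); pickle.dump((c,im,d),open(f"pics/{n}{tag}.pkl","wb")); return c,im,d
def load(n,tag):
    import pickle; return pickle.load(open(f"pics/{n}{tag}.pkl","rb"))
E
python3 - <<'E'
from h import *
from bench import env
s=env.read_state(); print(s["t"],s["eef_pos"],s["tool_rot"],s["joint_velocities"].round(3),s["q"].round(3))
c,im,d=snap("wrist","1"); print(c)
cv2.imwrite("pics/wrist1z.png",cv2.resize(im,None,fx=1.56,fy=1.56,interpolation=cv2.INTER_CUBIC))
E
```

```text
1.5667 [ 0.47234068 -0.23527149  0.32835321] [-4.62178220e-05  9.01720363e-01  4.32319558e-01 -4.30066118e-04] [ 0.026 -0.001  0.018  0.005  0.002 -0.001 -0.002] [ 0.611  0.272 -0.327  1.914  0.105  0.972 -0.441]
{'vertical_fov': 68.56264136157053, 'cx': 255.09314568483197, 'cy': 190.295559520586, 'eye': array([ 0.52454716, -0.17038069,  0.47081449]), 'attitude': array([ 0.93053615, -0.15490092,  0.05377757, -0.32743876])}
```

View pics/wrist1z.png

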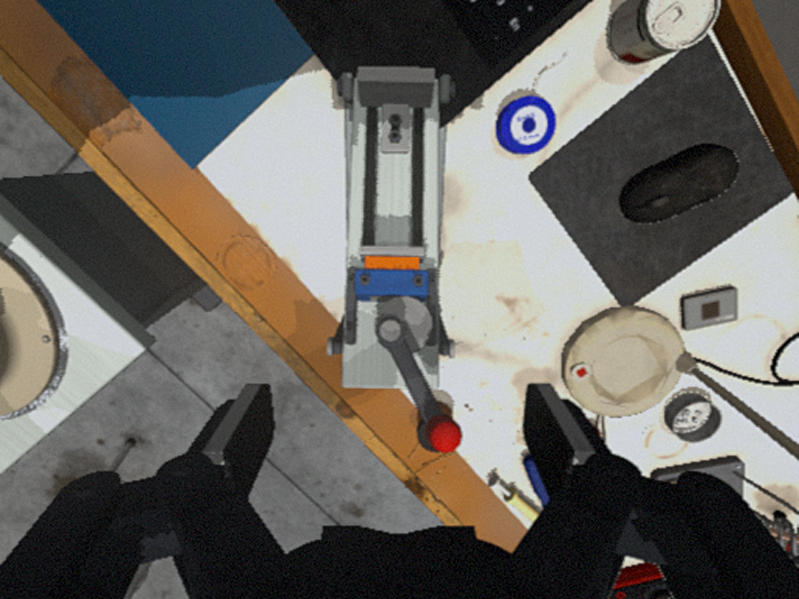

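```bash
python3 - <<'E'
from h import *
c,im,d=load("wrist","1"); v,u=np.mgrid[:384,:512]; P=dep(c,u,v,d)
hsv=cv2.cvtColor(im,cv2.COLOR_BGR2HSV)
k=1/1.56
def mk(x0,y0,x1,y1): 
    m=np.zeros((384,512),bool); m[int(y0*k):int(y1*k),int(x0*k):int(x1*k)]=1; return m
# deck patch between rails; 
def plane(Q):
    c0=np.median(Q,0)
    for _ in range(5):
        w,s,vt=np.linalg.svd(Q-Q.mean(0),full_matrices=False); n=vt[2]*np.sign(vt[2][2]); r=(Q-Q.mean(0))@n; Q=Q[abs(r)<max(2*r.std(),1e-3)]
    return n,Q.mean(0),r.std(),len(Q)
n,p,sd,N=plane(P[mk(380,155,412,210)&(d>0)]); print("deck",n.round(4),p.round(4),sd,N,np.degrees(np.arccos(n[2])))
# rails: dark pixels
rows={}
dark=(hsv[...,2]<75)
L=[];Rr=[]
for vv in range(int(115*k),int(240*k)):
    for (a,b,lst) in [(355,385,L),(405,432,Rr)]:
        uu=np.arange(int(a*k),int(b*k)); g=uu[dark[vv,uu]]
        if len(g)>2: lst.append(((g.min()+g.max())/2,vv,len(g),d[vv,g].mean()))
for lst in (L,Rr):
    a=np.array(lst); print(a[::12].round(3)); Q=dep(c,a[:,0],a[:,1],a[:,3])
    m=Q.mean(0); w,s,vt=np.linalg.svd(Q-m); print("dir",(vt[0]*np.sign(vt[0][2])).round(4),m.round(4), "height over deck",((Q-p)@n).mean(), np.degrees(np.arcsin(abs(vt[0][2]))))
# red knob
m=((hsv[...,0]<8)|(hsv[...,0]>172))&(hsv[...,1]>140)&(hsv[...,2]>80)&mk(415,410,465,460)
q=P[m]; print("knob",m.sum(),q.mean(0).round(4),q.min(0).round(3),q.max(0).round(3),u[m].mean(),v[m].mean(), np.median(d[m]))
E
```

```text
deck [0.3241 0.3833 0.8649] [ 0.5052 -0.1907  0.0754] 0.0005196349401060482 637 30.132343901994474
[[238.     73.      7.      0.376]
 [238.     85.      7.      0.372]
 [237.5    97.      6.      0.369]
 [237.    109.      5.      0.365]
 [237.    121.      7.      0.362]
 [236.    133.      5.      0.359]
 [236.    145.      7.      0.356]]
dir [-0.5437 -0.6527  0.5276] [ 0.4929 -0.1733  0.0938] height over deck 0.018595850845624273 31.84086539713175
[[268.     73.      7.      0.376]
 [267.     85.      7.      0.376]
 [267.5    97.      6.      0.369]
 [267.5   109.      6.      0.366]
 [267.    121.      7.      0.363]
 [267.5   133.      6.      0.36 ]
 [267.    145.      5.      0.356]]
dir [-0.5443 -0.644   0.5376] [ 0.5233 -0.1978  0.0946] height over deck 0.019800124010070287 32.52149908266528
knob 317 [ 0.4446 -0.3143  0.2516] [ 0.349 -0.46   0.041] [ 0.525 -0.17   0.471] 285.0031545741325 279.77917981072557 0.25880808
```

```bash
python3 - <<'E'
from h import *
c,im,d=load("wrist","1"); v,u=np.mgrid[:384,:512]; P=dep(c,u,v,d)
hsv=cv2.cvtColor(im,cv2.COLOR_BGR2HSV)
n0=np.array([.3241,.3833]); n0/=np.linalg.norm(n0)
dark=hsv[...,2]<75; k=1/1.56
p=np.array([.5052,-.1907,.0754])
yaw=np.arctan2(-n0[1],-n0[0])
for it in range(3):
    h=np.array([np.cos(yaw),np.sin(yaw),0]); X=h*np.cos(np.pi/6)+[0,0,.5]; Y=np.array([-h[1],h[0],0]); Z=np.cross(X,Y)
    tp=p+Z*.018; res=[]
    for a,b in [(355,385),(405,432)]:
        pts=[]
        for vv in range(int(115*k),int(240*k)):
            uu=np.arange(int(a*k),int(b*k)); g=uu[dark[vv,uu]]
            if 4<len(g)<9: pts.append(((g.min()+g.max())/2,vv))
        a_=np.array(pts); W=onplane(c,a_[:,0],a_[:,1],Z,tp)-p
        fx=np.polyfit(W@X,W@Y,1); res.append(fx)
    sl=np.mean([r[0] for r in res]); print("yaw",np.degrees(yaw),"slopes",res); yaw+=sl/1.0*np.cos(np.pi/6) if it<2 else 0
print(X,Y,Z)
ymid=np.mean([np.polyval(r,0) for r in res]); O=p+Y*ymid+Z*.018
S=np.stack([X,Y,Z],1); Q=(P-O)@S   # seat-like frame, x origin arbitrary
np.savez("seat0.npz",S=S,O=O)
m=((hsv[...,0]<8)|(hsv[...,0]>172))&(hsv[...,1]>140)&(hsv[...,2]>80)&(u>265)&(u<298)&(v>262)&(v<295)&(d>.2)
q=Q[m]*1e3; print("knob z pct",np.percentile(q[:,2],[1,10,50,90,99]))
top=q[(q[:,2]>np.percentile(q[:,2],99)-4)]
print(top.mean(0), len(top)); print((top.max(0)+top.min(0))/2, np.ptp(top,axis=0))
# profile along x at several y
for y in [0,20,-20,35]:
    print("y",y)
    mm=(abs(Q[...,1]*1e3-y)<2.5)&(d>0)&(Q[...,2]>-.03)
    xs=Q[mm]*1e3
    for x in range(-70,190,4):
        s=xs[(xs[:,0]>=x)&(xs[:,0]<x+4)]
        if len(s): print((x,round(np.median(s[:,2]),1)),end=" ")
    print()
# colour patches
def rng(m,nm):
    q=Q[m]*1e3; print(nm,len(q),np.percentile(q,[3,50,97],axis=0).round(1).tolist())
reg=(u>220)&(u<285)&(v>155)&(v<200)
rng((hsv[...,0]>8)&(hsv[...,0]<20)&(hsv[...,1]>170)&(hsv[...,2]>150)&reg,"orange")
rng((hsv[...,0]>100)&(hsv[...,0]<125)&(hsv[...,1]>120)&reg,"blue")
cv2.imwrite("pics/w1c.png",cv2.resize(im[30:300,200:310],None,fx=2.2*2.2/2,fy=2.2,interpolation=cv2.INTER_CUBIC))
E
```

```text
yaw -130.2162498240747 slopes [array([ 0.00421823, -0.02067906]), array([0.00228851, 0.01845892])]
yaw -130.05481882075827 slopes [array([ 0.00177876, -0.02065543]), array([-0.00015123,  0.01848293])]
yaw -130.01444014168294 slopes [array([ 0.00116854, -0.02064955]), array([-0.00076145,  0.01848895])]
[-0.55683758 -0.66327363  0.5       ] [ 0.76588242 -0.64298065  0.        ] [0.32149033 0.38294121 0.8660254 ]
knob z pct [49.78433643 66.68899097 68.9758361  70.45415462 71.32427277]
[203.46714092  34.91727626  69.21054666] 269
[203.45483523  35.11476061  69.61808732] [16.98102125 16.5882335   4.45227022]
y 0
(-70, np.float64(-10.4)) (-66, np.float64(-12.2)) (-62, np.float64(-8.8)) (-58, np.float64(-7.8)) (-54, np.float64(-7.7)) (-50, np.float64(-11.0)) (-46, np.float64(-10.7)) (-42, np.float64(-8.1)) (-38, np.float64(-7.9)) (-34, np.float64(-11.8)) (-30, np.float64(-12.3)) (-26, np.float64(-17.2)) (-22, np.float64(-18.0)) (-18, np.float64(-18.3)) (-14, np.float64(-18.5)) (-10, np.float64(-17.9)) (-6, np.float64(-18.1)) (-2, np.float64(-18.0)) (2, np.float64(-18.2)) (6, np.float64(-18.
[... 4862 characters left out ...]
 np.float64(-5.7)) (98, np.float64(-6.2)) (102, np.float64(-6.2)) (106, np.float64(-5.9)) (110, np.float64(-6.4)) (114, np.float64(-5.7)) (118, np.float64(-6.7)) (122, np.float64(-6.5)) (126, np.float64(-6.1)) (130, np.float64(-2.9)) (134, np.float64(-6.2)) (138, np.float64(-6.7)) (142, np.float64(-17.3)) (146, np.float64(-17.9)) (150, np.float64(-17.4)) (154, np.float64(-18.0)) (158, np.float64(-17.6)) (162, np.float64(-17.8)) (166, np.float64(-17.7)) (170, np.float64(-18.0)) (174, np.float64(-18.3)) (182, np.float64(27.4)) (186, np.float64(27.3)) 
orange 258 [[77.4, -19.1, 10.9], [82.0, -1.0, 12.4], [86.1, 19.4, 13.9]]
blue 690 [[89.4, -25.4, 9.5], [100.0, -0.5, 15.8], [107.9, 26.4, 17.4]]
```

View pics/w1c.png

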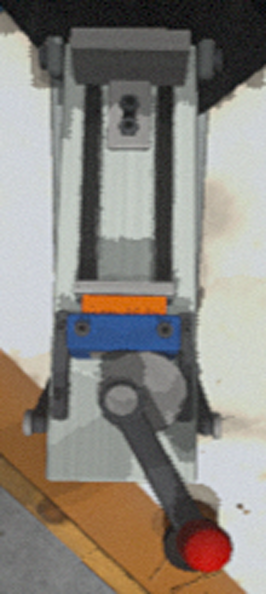

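```bash
python3 - <<'E'
from h import *
c,im,d=load("wrist","1"); v,u=np.mgrid[:384,:512]; P=dep(c,u,v,d)
z=np.load("seat0.npz"); Q=(P-z["O"])@z["S"]*1e3; Q[...,0]+=76.8
for uu in [238,246,252,258,267]:
    print(uu,[tuple(Q[vv,uu].round(1).tolist()) for vv in range(40,76)])
# stop face points: z between 4 and 16 , x -5..14
m=(Q[...,2]>4)&(Q[...,2]<15)&(Q[...,0]>-5)&(Q[...,0]<14)&(abs(Q[...,1])<28)&(d>0)
q=Q[m]; print(len(q),np.percentile(q[:,0],[5,25,50,75,95]))
E
```

```text
238 [(-37.0, -22.5, -14.5), (-36.5, -22.6, -15.9), (-34.6, -22.5, -15.5), (-5.5, -20.0, 18.8), (-4.5, -20.0, 18.3), (-4.1, -20.0, 16.9), (-2.0, -19.9, 17.7), (0.6, -19.8, 19.2), (1.9, -19.8, 18.9), (2.4, -19.8, 17.7), (3.9, -19.8, 17.8), (5.5, -19.7, 18.0), (6.1, -19.7, 16.9), (6.4, -19.8, 15.3), (5.7, -20.0, 12.5), (5.9, -20.0, 10.8), (5.5, -20.2, 8.3), (6.4, -20.2, 7.5), (5.9, -20.3, 4.8), (6.4, -20.4, 3.4), (6.7, -20.4, 1.7), (5.5, -20.6, -2.0), (6.0, -20.7, -3.4), (5.5, -20.8, -6.2), (6.2, -20.9, -7.5), (6.0, -21.0, -9.9), (6.7, -21.0, -11.1), (6.5, -21.2, -13.6), (17.6, -20.2, 0.3), (18.7, -20.2, -0.3), (20.2, -20.1, -0.3), (22.2, -20.0, 0.4), (22.8, -20.1, -0.9), (24.6, -20.0, -0.4), (25.9, -20.0, -0.6), (28.3, -19.8, 0.8)]
246 [(-38.1, -11.2, -15.4), (-36.0, -11.1, -14.9), (-35.2, -11.1, -15.9), (-6.9, -9.7, 17.4), (-5.5, -9.7, 17.3), (-2.7, -9.6, 19.0), (-1.4, -9.6, 18.8), (-0.8, -9.6, 17.7), (0.8, -9.6, 17.9), (1.8, -9.5, 17.3), (2.5, -9.5, 16.4), (5.2, -9.4, 18.0), (6.3, -9.4, 17.5), (7.2, -9.4, 16.8), (5.9, -9.5, 13.2), (5.8, -9.6, 11.0), (6.5, -9.6, 9.9), (4.6, -9.7, 5.5)
[... 1822 characters left out ...]
 (-6.6, 17.4, 18.7), (-5.3, 17.4, 18.5), (-3.9, 17.4, 18.5), (-2.2, 17.4, 18.8), (-0.5, 17.4, 19.0), (-0.3, 17.5, 17.5), (1.1, 17.5, 17.4), (4.1, 17.5, 19.4), (5.1, 17.5, 18.8), (6.3, 17.5, 18.5), (6.2, 17.6, 16.5), (5.6, 17.8, 13.7), (5.5, 17.9, 11.7), (6.1, 17.9, 10.5), (5.4, 18.1, 7.5), (5.6, 18.2, 5.8), (5.7, 18.3, 3.9), (5.5, 18.4, 1.5), (250.3, 2.8, 338.4), (6.7, 18.6, -1.0), (5.8, 18.7, -4.4), (6.4, 18.8, -5.7), (5.9, 19.0, -8.5), (5.9, 19.1, -10.7), (5.4, 19.2, -13.6), (5.7, 19.3, -15.5), (17.2, 18.7, -1.0), (19.8, 18.6, 0.6), (20.3, 18.7, -0.9), (22.2, 18.7, -0.2), (22.9, 18.8, -1.4), (25.2, 18.7, -0.1), (27.1, 18.7, 0.5)]
233 [5.24351078 5.757701   6.11635084 6.39578336 6.87580417]
```

```bash
cat >> h.py <<'E'
def seat():
    z=np.load("seat0.npz"); S=z["S"]; return S,z["O"]-S[:,0]*.0768
def world(p):  # seat mm -> world m
    S,O=seat(); return O+S@(np.asarray(p,float)/1e3)
E
python3 - <<'E'
from h import *
from bench import env
s=env.read_state(); T=rot(s["tool_rot"]); print("seat",seat()[1])
K=world([214+75*np.cos(.486),35,51]); print("knob",K)
tgt=K+[0,0,-.016]
print("tool shift",(T.T@(tgt-s["eef_pos"])).round(4))
a0=.486
for L in np.linspace(2.231,.1,15)[1:]:
    a=L-1.745; dx=75*(np.cos(a)-np.cos(a0)); dy=75*(np.sin(a)-np.sin(a0)); print(round(L,2),"tx %.4f ty %.4f tz %.4f"%(-.866*dx/1e3,dy/1e3,-.5*dx/1e3))
E
```

```text
seat [ 0.55292457 -0.13217303  0.05258846]
knob [ 0.44003619 -0.32107332  0.23691356]
tool shift [-0.0862  0.0286  0.1075]
2.08 tx -0.0039 ty -0.0105 tz -0.0023
1.93 tx -0.0065 ty -0.0215 tz -0.0037
1.77 tx -0.0075 ty -0.0328 tz -0.0043
1.62 tx -0.0070 ty -0.0442 tz -0.0041
1.47 tx -0.0051 ty -0.0554 tz -0.0029
1.32 tx -0.0017 ty -0.0661 tz -0.0010
1.17 tx 0.0031 ty -0.0761 tz 0.0018
1.01 tx 0.0091 ty -0.0851 tz 0.0053
0.86 tx 0.0162 ty -0.0930 tz 0.0094
0.71 tx 0.0243 ty -0.0996 tz 0.0140
0.56 tx 0.0332 ty -0.1046 tz 0.0192
0.4 tx 0.0426 ty -0.1081 tz 0.0246
0.25 tx 0.0524 ty -0.1098 tz 0.0302
0.1 tx 0.0622 ty -0.1098 tz 0.0359
```

Emit:
drive_tool --rows '[{"fingers": 1,"tx": -0.04,"ty": 0.013,"tz": 0,"twist": 0.02},{"fingers": 1,"tx": -0.08,"ty": 0.026,"tz": 0.01,"twist": 0.02},{"fingers": 1,"tx": -0.086,"ty": 0.029,"tz": 0.03,"twist": 0.02},{"fingers": 1,"tx": -0.086,"ty": 0.029,"tz": 0.06,"twist": 0.02},{"fingers": 1,"tx": -0.086,"ty": 0.029,"tz": 0.08,"twist": 0.02},{"fingers": 1,"tx": -0.086,"ty": 0.029,"tz": 0.08,"twist": 0.02},{"fingers": 1,"tx": -0.086,"ty": 0.029,"tz": 0.08,"twist": 0.02}]' --newtons 30

```text
t: 2.2
eef_pos: [0.4402, -0.3211, 0.248]
tool_rot: [-0.001, 0.907, 0.422, -0.001]
ft_force: [0.3, -0.3, 0.1]
gripper_width: 0.997
```

```bash
cat > st.py <<'E'
from h import *
from bench import env
def st():
    s=env.read_state(); T=rot(s["tool_rot"]); print("t",s["t"],"p",s["eef_pos"].round(4),"yaw",np.degrees(np.arctan2(T[1,0],T[0,0])).round(2),"tilt",T[:,2].round(3),"F",s["ft_force"].round(1),"w",round(s["gripper_width"],3)); return s,T
E
python3 - <<'E'
from st import *
s,T=st(); print((T.T@(world([214+75*np.cos(.486),35,51])+[0,0,-.016]-s["eef_pos"])).round(4))
c,im,d=snap("wrist","2")
E
```

```text
t 2.2 p [ 0.4402 -0.3211  0.248 ] yaw 49.94 tilt [-0.002  0.001 -1.   ] F [ 0.3 -0.3  0.1] w 0.997
[-0.     -0.0001  0.0271]
```

View pics/wrist2.png

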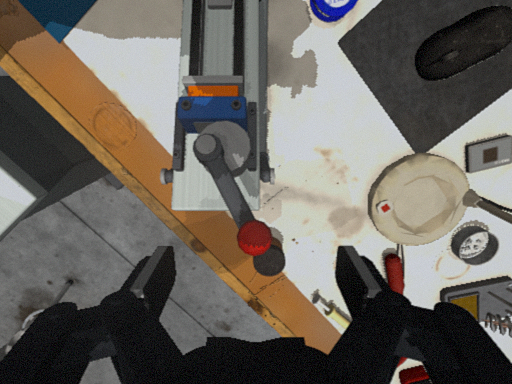

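Emit:
drive_tool --rows '[{"fingers": 1,"tx": 0,"ty": 0,"tz": 0.02,"twist": 0},{"fingers": 0.9,"tx": 0,"ty": 0,"tz": 0.027,"twist": 0},{"fingers": 0,"tx": 0,"ty": 0,"tz": 0.027,"twist": 0},{"fingers": 0,"tx": 0,"ty": 0,"tz": 0.027,"twist": 0},{"fingers": 0,"tx": 0,"ty": 0,"tz": 0.027,"twist": 0},{"fingers": 0,"tx": 0,"ty": 0,"tz": 0.027,"twist": 0},{"fingers": 0,"tx": 0,"ty": 0,"tz": 0.027,"twist": 0},{"fingers": 0,"tx": 0,"ty": 0,"tz": 0.027,"twist": 0},{"fingers": 0,"tx": 0,"ty": 0,"tz": 0.027,"twist": 0}]' --newtons 30

```text
t: 3.0
eef_pos: [0.4418, -0.3201, 0.2224]
tool_rot: [0.0, 0.906, 0.423, 0.0]
ft_force: [-0.6, 1.8, 6.4]
gripper_width: 0.237
```

Emit:
drive_tool --rows '[{"fingers": 0,"tx": -0.0039,"ty": -0.0105,"tz": -0.0023,"twist": 0},{"fingers": 0,"tx": -0.0065,"ty": -0.0215,"tz": -0.0037,"twist": 0},{"fingers": 0,"tx": -0.0075,"ty": -0.0328,"tz": -0.0043,"twist": 0},{"fingers": 0,"tx": -0.007,"ty": -0.0442,"tz": -0.0041,"twist": 0},{"fingers": 0,"tx": -0.0051,"ty": -0.0554,"tz": -0.0029,"twist": 0},{"fingers": 0,"tx": -0.0017,"ty": -0.0661,"tz": -0.001,"twist": 0},{"fingers": 0,"tx": 0.0031,"ty": -0.0761,"tz": 0.0018,"twist": 0},{"fingers": 0,"tx": 0.0091,"ty": -0.0851,"tz": 0.0053,"twist": 0},{"fingers": 0,"tx": 0.0091,"ty": -0.0851,"tz": 0.0053,"twist": 0}]'

```text
t: 3.75
eef_pos: [0.3829, -0.2583, 0.2169]
tool_rot: [0.001, 0.906, 0.423, 0.001]
ft_force: [1.6, -0.1, 2.4]
gripper_width: 0.233
```

```bash
python3 - <<'E'
from st import *
s,T=st(); S,O=seat(); k=s["eef_pos"]+[0,0,.016]; q=S.T@(k-O)*1e3; print("knob seat",q, "L",np.arctan2(q[1],q[0]-214)+1.745, np.hypot(q[1],q[0]-214))
a0=1.01-1.745
for L in [.86,.71,.56,.4,.25,.1]:
    a=L-1.745; dx=75*(np.cos(a)-np.cos(a0)); dy=75*(np.sin(a)-np.sin(a0)); print(round(L,2),"tx %.4f ty %.4f tz %.4f"%(-.866*dx/1e3,dy/1e3,-.5*dx/1e3))
E
```

```text
t 3.75 p [ 0.3829 -0.2583  0.2169] yaw 50.07 tilt [ 0.003 -0.002 -1.   ] F [ 1.6 -0.1  2.4] w 0.233
knob seat [268.50116653 -49.06288125  53.20368837] L 1.0120649748578416 73.33173575723588
0.86 tx 0.0070 ty -0.0077 tz 0.0041
0.71 tx 0.0150 ty -0.0142 tz 0.0087
0.56 tx 0.0237 ty -0.0192 tz 0.0137
0.4 tx 0.0336 ty -0.0228 tz 0.0194
0.25 tx 0.0433 ty -0.0245 tz 0.0250
0.1 tx 0.0530 ty -0.0245 tz 0.0306
```

Emit:
drive_tool --rows '[{"fingers": 0,"tx": 0.007,"ty": -0.0077,"tz": 0.0041,"twist": 0},{"fingers": 0,"tx": 0.015,"ty": -0.0142,"tz": 0.0087,"twist": 0},{"fingers": 0,"tx": 0.0237,"ty": -0.0192,"tz": 0.0137,"twist": 0},{"fingers": 0,"tx": 0.0336,"ty": -0.0228,"tz": 0.0194,"twist": 0},{"fingers": 0,"tx": 0.0433,"ty": -0.0245,"tz": 0.025,"twist": 0},{"fingers": 0,"tx": 0.053,"ty": -0.0245,"tz": 0.0306,"twist": 0},{"fingers": 0,"tx": 0.053,"ty": -0.0245,"tz": 0.0306,"twist": 0},{"fingers": 0,"tx": 0.053,"ty": -0.0245,"tz": 0.0306,"twist": 0}]'

```text
t: 4.42
eef_pos: [0.3972, -0.2005, 0.1856]
tool_rot: [-0.001, 0.906, 0.424, -0.0]
ft_force: [-0.4, 7.9, 5.5]
gripper_width: 0.236
```

```bash
python3 - <<'E'
from st import *
s,T=st(); S,O=seat(); k=s["eef_pos"]+[0,0,.016]; q=S.T@(k-O)*1e3; print("knob seat",q, "L",np.arctan2(q[1],q[0]-214)+1.745, np.hypot(q[1],q[0]-214))
snap("wrist","3")
E
```

```text
t 4.4167 p [ 0.3972 -0.2005  0.1856] yaw 50.17 tilt [-0.002  0.002 -1.   ] F [-0.4  7.9  5.5] w 0.236
knob seat [206.53216621 -75.36816994  52.87579371] L 0.07544132338393639 75.73724038850453
```

View pics/wrist3.png

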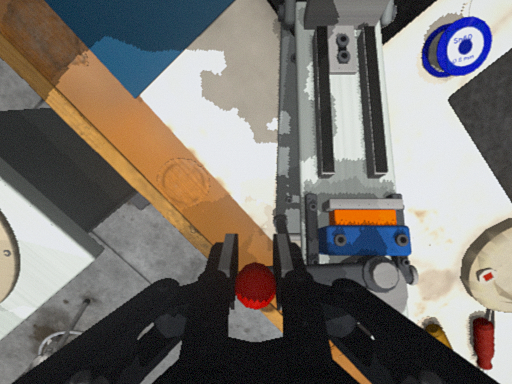

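Emit:
drive_tool --rows '[{"fingers": 0.5,"tx": 0,"ty": 0,"tz": 0,"twist": 0},{"fingers": 0.6,"tx": 0,"ty": 0,"tz": -0.01,"twist": 0},{"fingers": 0.7,"tx": 0,"ty": 0,"tz": -0.045,"twist": 0},{"fingers": 1,"tx": 0.01,"ty": -0.007,"tz": -0.08,"twist": 0},{"fingers": 1,"tx": 0.045,"ty": -0.03,"tz": -0.08,"twist": -0.12},{"fingers": 1,"tx": 0.302,"ty": -0.206,"tz": -0.02,"twist": -0.92},{"fingers": 1,"tx": 0.302,"ty": -0.206,"tz": -0.02,"twist": -0.92},{"fingers": 1,"tx": 0.302,"ty": -0.206,"tz": 0,"twist": -0.92},{"fingers": 1,"tx": 0.302,"ty": -0.206,"tz": 0.035,"twist": -0.92},{"fingers": 1,"tx": 0.302,"ty": -0.206,"tz": 0.035,"twist": -0.92}]'

```text
t: 5.3
eef_pos: [0.4223, 0.0494, 0.2036]
tool_rot: [0.001, 0.688, 0.726, 0.0]
ft_force: [1.6, -0.6, -0.3]
gripper_width: 0.999
```

```bash
python3 - <<'E'
from st import *
s,T=st(); print((T.T@(np.array([.432,.1637,.15])-s["eef_pos"])).round(4)); print(s["q"].round(2))
E
```

```text
t 5.3 p [0.4223 0.0494 0.2036] yaw 93.06 tilt [ 0.001 -0.    -1.   ] F [ 1.6 -0.6 -0.3] w 0.999
[0.1137 0.0157 0.0535]
[ 0.18  0.33 -0.55  2.26  0.3   0.61 -0.54]
```

Emit:
drive_tool --rows '[{"fingers": 1,"tx": 0.035,"ty": 0.005,"tz": 0.015,"twist": -0.1},{"fingers": 1,"tx": 0.07,"ty": 0.01,"tz": 0.03,"twist": -0.15},{"fingers": 1,"tx": 0.1,"ty": 0.014,"tz": 0.045,"twist": -0.15},{"fingers": 1,"tx": 0.1,"ty": 0.014,"tz": 0.045,"twist": -0.15},{"fingers": 1,"tx": 0.1,"ty": 0.014,"tz": 0.045,"twist": -0.15}]'

```text
t: 5.72
eef_pos: [0.4309, 0.1502, 0.1578]
tool_rot: [-0.001, 0.632, 0.775, -0.001]
ft_force: [-0.5, -0.2, 0.2]
gripper_width: 1.004
```

```bash
python3 - <<'E'
from st import *
s,T=st(); print((T.T@(np.array([.432,.1637,.15])-s["eef_pos"])).round(4)); print(s["q"].round(2))
c,im,d=snap("wrist","4"); v,u=np.mgrid[:384,:512]; P=dep(c,u,v,d); hsv=cv2.cvtColor(im,cv2.COLOR_BGR2HSV)
m=((P[...,2]>.007)&(P[...,2]<.025)&(d>0)&(hsv[...,1]<70)&(abs(P[...,0]-.43)<.1)&(abs(P[...,1]-.16)<.1)).astype(np.uint8)
m=cv2.morphologyEx(m,cv2.MORPH_OPEN,np.ones((5,5))); k,l,stt,ce=cv2.connectedComponentsWithStats(m); i=1+stt[1:,4].argmax(); print(stt[i])
cn,_=cv2.findContours((l==i).astype(np.uint8),cv2.RETR_EXTERNAL,cv2.CHAIN_APPROX_NONE); cc=cn[0][:,0]
z=np.median(P[l==i][:,2]); print("z",z)
w=onplane(c,cc[:,0],cc[:,1],[0,0,1],[0,0,z]); print(cv2.minAreaRect((w[:,:2]*1000).astype(np.float32)))
mat=(hsv[...,0]>95)&(hsv[...,0]<115)&(hsv[...,1]>120)&(abs(P[...,2])<.02); print("mat z",np.median(P[mat][:,2]))
E
```

```text
t 5.7167 p [0.4309 0.1502 0.1578] yaw 101.58 tilt [-0.002 -0.    -1.   ] F [-0.5 -0.2  0.2] w 1.004
[0.013  0.0038 0.0078]
[-0.07  0.44 -0.52  2.25  0.42  0.55 -0.72]
[ 224   89   71  141 9265]
z 0.013330209973810514
((433.4132080078125, 163.86248779296875), (69.35497283935547, 149.73800659179688), 13.072981834411621)
mat z 0.0021753553295099926
```

View pics/wrist4.png

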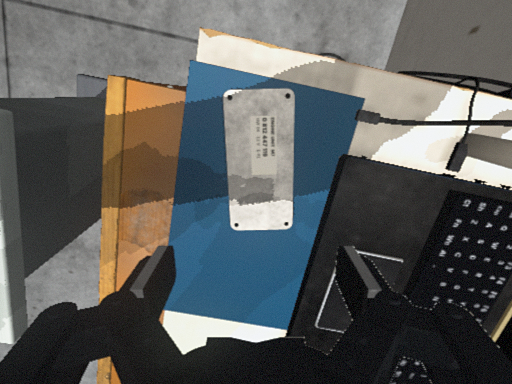

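Emit:
drive_tool --rows '[{"fingers": 1,"tx": 0.01,"ty": 0.004,"tz": 0.04,"twist": -0.02},{"fingers": 1,"tx": 0.01,"ty": 0.004,"tz": 0.08,"twist": -0.02},{"fingers": 1,"tx": 0.01,"ty": 0.004,"tz": 0.11,"twist": -0.02},{"fingers": 1,"tx": 0.01,"ty": 0.004,"tz": 0.11,"twist": -0.02},{"fingers": 1,"tx": 0.01,"ty": 0.004,"tz": 0.11,"twist": -0.02}]'

```text
t: 6.18
eef_pos: [0.4328, 0.1576, 0.0484]
tool_rot: [-0.0, 0.626, 0.78, -0.002]
ft_force: [0.1, -0.4, 0.0]
gripper_width: 1.0
```

```bash
python3 - <<'E'
from st import *
s,T=st(); print((T.T@(np.array([.433,.1638,-.005])-s["eef_pos"])).round(4)); print(s["joint_velocities"].round(3))
E
```

```text
t 6.1833 p [0.4328 0.1576 0.0484] yaw 102.44 tilt [-0.002 -0.003 -1.   ] F [ 0.1 -0.4  0. ] w 1.0
[0.0061 0.0017 0.0534]
[ 0.031 -0.054 -0.045 -0.017 -0.02   0.022  0.011]
```

Emit:
drive_tool --rows '[{"fingers": 1,"tx": 0.006,"ty": 0.0015,"tz": 0.025,"twist": -0.011},{"fingers": 1,"tx": 0.006,"ty": 0.0015,"tz": 0.045,"twist": -0.011},{"fingers": 1,"tx": 0.006,"ty": 0.0015,"tz": 0.053,"twist": -0.011},{"fingers": 1,"tx": 0.006,"ty": 0.0015,"tz": 0.053,"twist": -0.011},{"fingers": 0.7,"tx": 0.006,"ty": 0.0015,"tz": 0.053,"twist": -0.011},{"fingers": 0.5,"tx": 0.006,"ty": 0.0015,"tz": 0.053,"twist": -0.011},{"fingers": 0.5,"tx": 0.006,"ty": 0.0015,"tz": 0.053,"twist": -0.011},{"fingers": 0.5,"tx": 0.006,"ty": 0.0015,"tz": 0.053,"twist": -0.011},{"fingers": 0.5,"tx": 0.006,"ty": 0.0015,"tz": 0.053,"twist": -0.011}]' --newtons 35

```text
t: 6.93
eef_pos: [0.4346, 0.165, -0.0021]
tool_rot: [0.001, 0.622, 0.783, 0.001]
ft_force: [-0.9, 0.3, 8.2]
gripper_width: 0.793
```

```bash
python3 - <<'E'
from st import *
s,T=st(); c,im,d=snap("wrist","5")
E
```

```text
t 6.9333 p [ 0.4346  0.165  -0.0021] yaw 103.04 tilt [ 0.003  0.001 -1.   ] F [-0.9  0.3  8.2] w 0.793
```

View pics/wrist5.png

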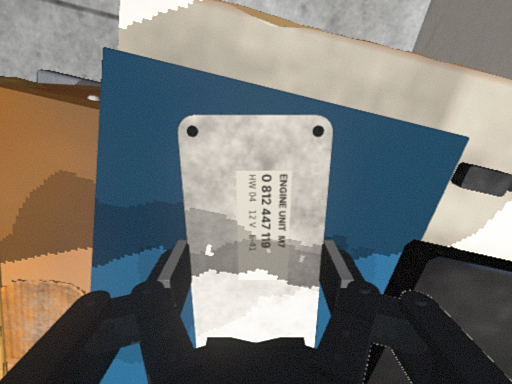

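Emit:
drive_tool --rows '[{"fingers": 0.5,"tx": 0,"ty": 0,"tz": -0.005,"twist": 0},{"fingers": 0.5,"tx": 0,"ty": 0,"tz": -0.02,"twist": 0},{"fingers": 0.5,"tx": 0,"ty": 0,"tz": -0.05,"twist": 0},{"fingers": 0.5,"tx": 0,"ty": 0,"tz": -0.09,"twist": 0},{"fingers": 0.5,"tx": 0,"ty": 0,"tz": -0.13,"twist": 0},{"fingers": 0.5,"tx": 0,"ty": 0,"tz": -0.17,"twist": 0},{"fingers": 0.5,"tx": 0,"ty": 0,"tz": -0.2,"twist": 0},{"fingers": 0.5,"tx": 0,"ty": 0,"tz": -0.2,"twist": 0}]' --newtons 35

```text
t: 7.65
eef_pos: [0.435, 0.166, 0.2024]
tool_rot: [0.002, 0.622, 0.783, 0.004]
ft_force: [0.3, 0.2, -2.0]
gripper_width: 0.791
```

```bash
cat > meas.py <<'E'
from st import *
def cover(tag):
    # cover plate in tool frame, from wrist view
    s,T=st(); c,im,d=snap("wrist",tag); v,u=np.mgrid[:384,:512]; P=dep(c,u,v,d); hsv=cv2.cvtColor(im,cv2.COLOR_BGR2HSV)
    Q=(P-s["eef_pos"])@T
    m=((abs(Q[...,1])<.05)&(abs(Q[...,0])<.1)&(abs(Q[...,2]+.015)<.06)&(d>0)&(hsv[...,1]<70)&(hsv[...,2]>90))
    m=cv2.morphologyEx(m.astype(np.uint8),cv2.MORPH_OPEN,np.ones((3,3))); k,l,stt,ce=cv2.connectedComponentsWithStats(m); i=1+stt[1:,4].argmax()
    q=Q[l==i]*1e3; print(stt[i],np.percentile(q,[1,50,99],axis=0).round(1).tolist())
    A=np.c_[q[:,:2],np.ones(len(q))]; r=np.linalg.lstsq(A,q[:,2],rcond=None)[0]; print("plane z=%.3f x + %.3f y + %.1f"%tuple(r))
E
python3 -c "
from meas import *
cover('6')"
```

```text
t 7.65 p [0.435  0.166  0.2024] yaw 103.06 tilt [ 0.008  0.003 -1.   ] F [ 0.3  0.2 -2. ] w 0.791
[  179   115   154   232 29984] [[-50.4, -33.4, -16.6], [24.3, -0.4, -15.2], [73.5, 34.0, -13.8]]
plane z=0.001 x + 0.001 y + -15.2
```

View pics/wrist6.png

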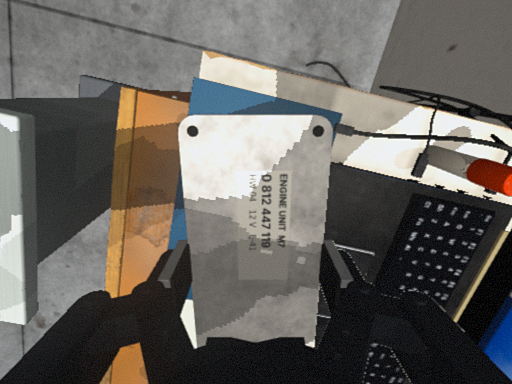

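```bash
python3 - <<'E'
from st import *
s,T=st()
for z in (100,70,45,30,20,12):
    t=world([83,0,z])+[0,0,-.0142]; print(z,t.round(4),(T.T@(t-s["eef_pos"])).round(4))
E
```

```text
t 7.7 p [0.4345 0.1652 0.1998] yaw 103.02 tilt [ 0.006  0.002 -1.   ] F [-0.1 -0.4 -1.6] w 0.79
100 [ 0.5389 -0.1489  0.1665] [-0.3295  0.0307  0.0335]
70 [ 0.5292 -0.1604  0.1405] [-0.3386  0.0185  0.0594]
45 [ 0.5212 -0.17    0.1189] [-0.3461  0.0084  0.081 ]
30 [ 0.5164 -0.1757  0.1059] [-0.3506  0.0023  0.0939]
20 [ 0.5131 -0.1796  0.0972] [-0.3536 -0.0017  0.1026]
12 [ 0.5106 -0.1826  0.0903] [-0.356  -0.005   0.1095]
```

Emit:
drive_tool --rows '[{"fingers": 0.5,"tx": -0.02,"ty": 0.002,"tz": 0,"twist": 0.06},{"fingers": 0.5,"tx": -0.05,"ty": 0.005,"tz": 0,"twist": 0.16},{"fingers": 0.5,"tx": -0.085,"ty": 0.008,"tz": 0,"twist": 0.26},{"fingers": 0.5,"tx": -0.12,"ty": 0.012,"tz": 0,"twist": 0.36},{"fingers": 0.5,"tx": -0.155,"ty": 0.015,"tz": 0,"twist": 0.46},{"fingers": 0.5,"tx": -0.19,"ty": 0.018,"tz": 0,"twist": 0.56},{"fingers": 0.5,"tx": -0.225,"ty": 0.021,"tz": 0,"twist": 0.66},{"fingers": 0.5,"tx": -0.26,"ty": 0.024,"tz": 0,"twist": 0.76},{"fingers": 0.5,"tx": -0.295,"ty": 0.028,"tz": 0,"twist": 0.86},{"fingers": 0.5,"tx": -0.32,"ty": 0.03,"tz": 0,"twist": 0.926}]'

```text
t: 8.53
eef_pos: [0.5348, -0.1428, 0.1954]
tool_rot: [-0.0, 0.908, 0.42, -0.001]
ft_force: [0.5, 0.7, -2.3]
gripper_width: 0.788
```

Emit:
drive_tool --rows '[{"fingers": 0.5,"tx": 0,"ty": 0,"tz": 0,"twist": 0},{"fingers": 0.5,"tx": 0,"ty": 0,"tz": 0,"twist": 0},{"fingers": 0.5,"tx": 0,"ty": 0,"tz": 0,"twist": 0},{"fingers": 0.5,"tx": 0,"ty": 0,"tz": 0,"twist": 0}]'

```text
t: 8.87
eef_pos: [0.5346, -0.1381, 0.1956]
tool_rot: [-0.001, 0.906, 0.424, -0.0]
ft_force: [0.9, 0.2, -2.4]
gripper_width: 0.79
```

```bash
python3 - <<'E'
from meas import *
cover('7')
s,T=st()
for z in (100,70,45):
    t=world([83,0,z])+[0,0,-.0142]; print(z,t.round(4),(T.T@(t-s["eef_pos"])).round(4))
E
```

```text
t 8.8667 p [ 0.5346 -0.1381  0.1956] yaw 50.21 tilt [-0.001  0.001 -1.   ] F [ 0.9  0.2 -2.4] w 0.79
[  179   115   154   232 30065] [[-50.4, -33.4, -16.4], [24.1, -0.3, -15.1], [73.7, 34.1, -13.7]]
plane z=0.000 x + -0.000 y + -15.1
t 8.9167 p [ 0.5348 -0.1381  0.1956] yaw 50.21 tilt [-0.001  0.001 -1.   ] F [-0.9  1.2 -2. ] w 0.792
100 [ 0.5389 -0.1489  0.1665] [-0.0058  0.0101  0.0291]
70 [ 0.5292 -0.1604  0.1405] [-0.0208  0.0101  0.0551]
45 [ 0.5212 -0.17    0.1189] [-0.0333  0.01    0.0768]
```

View pics/wrist7.png

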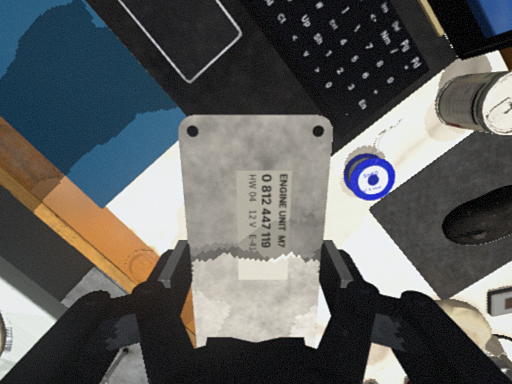

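Emit:
drive_tool --rows '[{"fingers": 0.5,"tx": -0.006,"ty": 0.005,"tz": 0.02,"twist": 0.003},{"fingers": 0.5,"tx": -0.013,"ty": 0.0098,"tz": 0.042,"twist": 0.003},{"fingers": 0.5,"tx": -0.025,"ty": 0.0098,"tz": 0.062,"twist": 0.003},{"fingers": 0.5,"tx": -0.033,"ty": 0.0098,"tz": 0.0765,"twist": 0.003},{"fingers": 0.5,"tx": -0.033,"ty": 0.0098,"tz": 0.0765,"twist": 0.003},{"fingers": 0.5,"tx": -0.033,"ty": 0.0098,"tz": 0.0765,"twist": 0.003},{"fingers": 0.5,"tx": -0.033,"ty": 0.0098,"tz": 0.0765,"twist": 0.003}]' --newtons 25

```text
t: 9.5
eef_pos: [0.5226, -0.17, 0.1201]
tool_rot: [0.0, 0.906, 0.422, 0.001]
ft_force: [-0.2, 0.7, -1.1]
gripper_width: 0.789
```

```bash
python3 - <<'E'
from meas import *
cover('8'); snap("side","8")
s,T=st()
S,O=seat(); print("pivot seat",(S.T@(s["eef_pos"]+[0,0,.0142]-O)*1e3).round(1))
for z in (45,37,30,20,12):
    t=world([83,0,z])+[0,0,-.0142]; print(z,t.round(4),(T.T@(t-s["eef_pos"])).round(4))
c,im,d=load("side","8"); cv2.imwrite("pics/side8z.png",cv2.resize(im[100:260,200:360],None,fx=4,fy=3.7,interpolation=cv2.INTER_CUBIC))
E
```

```text
t 9.5 p [ 0.5226 -0.17    0.1201] yaw 49.98 tilt [ 0.001  0.    -1.   ] F [-0.2  0.7 -1.1] w 0.789
[  179   115   154   232 29972] [[-50.3, -33.4, -16.5], [24.0, -0.3, -15.1], [73.7, 34.1, -13.7]]
plane z=0.000 x + -0.000 y + -15.1
t 9.6 p [ 0.5228 -0.1703  0.1203] yaw 49.97 tilt [ 0.002 -0.    -1.   ] F [-0.7 -0.8 -0.7] w 0.796
pivot seat [83.   1.4 46.7]
45 [ 0.5212 -0.17    0.1189] [-0.0008 -0.0014  0.0015]
37 [ 0.5186 -0.1731  0.1119] [-0.0048 -0.0014  0.0084]
30 [ 0.5164 -0.1757  0.1059] [-0.0083 -0.0015  0.0145]
20 [ 0.5131 -0.1796  0.0972] [-0.0133 -0.0015  0.0231]
12 [ 0.5106 -0.1826  0.0903] [-0.0174 -0.0015  0.03  ]
```

View pics/side8z.png

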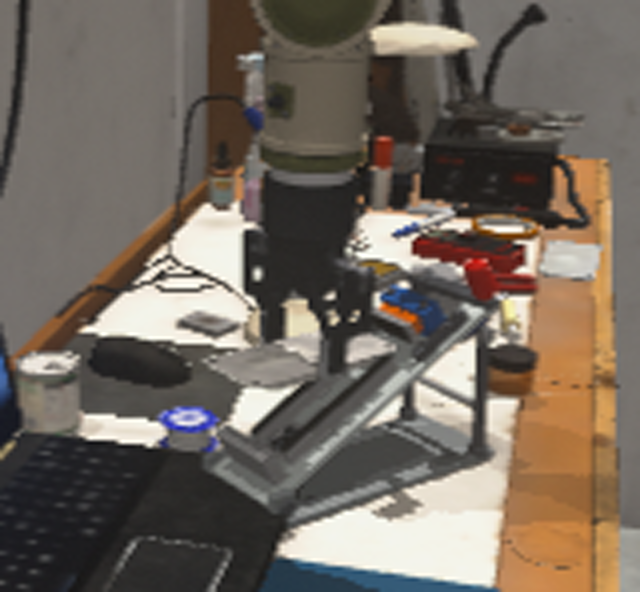

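Emit:
drive_tool --rows '[{"fingers": 0.5,"tx": -0.0028,"ty": -0.001,"tz": 0.005,"twist": 0},{"fingers": 0.5,"tx": -0.0048,"ty": -0.001,"tz": 0.0084,"twist": 0},{"fingers": 0.5,"tx": -0.006,"ty": -0.0014,"tz": 0.0105,"twist": 0},{"fingers": 0.5,"tx": -0.0072,"ty": -0.0014,"tz": 0.0125,"twist": 0},{"fingers": 0.5,"tx": -0.0083,"ty": -0.0014,"tz": 0.0145,"twist": 0},{"fingers": 0.5,"tx": -0.0093,"ty": -0.0014,"tz": 0.0163,"twist": 0},{"fingers": 0.5,"tx": -0.0103,"ty": -0.0014,"tz": 0.018,"twist": 0},{"fingers": 0.5,"tx": -0.0103,"ty": -0.0014,"tz": 0.018,"twist": 0}]' --newtons 20

```text
t: 10.27
eef_pos: [0.5166, -0.1765, 0.1018]
tool_rot: [0.0, 0.906, 0.423, 0.003]
ft_force: [5.0, 5.6, 4.5]
gripper_width: 0.794
```

```bash
python3 - <<'E'
from meas import *
cover('9')
s,T=st()
S,O=seat(); print("pivot seat",(S.T@(s["eef_pos"]+[0,0,.0142]-O)*1e3).round(1))
for z in (30,20,16,12,10):
    t=world([83,0,z])+[0,0,-.0142]; print(z,t.round(4),(T.T@(t-s["eef_pos"])).round(4))
E
```

```text
t 10.2667 p [ 0.5166 -0.1765  0.1018] yaw 50.01 tilt [ 0.005  0.001 -1.   ] F [5.  5.6 4.5] w 0.794
[  186   113   140   235 29424] [[-41.3, -33.4, -24.7], [19.5, -0.3, -11.4], [72.6, 34.1, 1.0]]
plane z=0.229 x + -0.001 y + -15.6
t 10.3167 p [ 0.5166 -0.1765  0.1018] yaw 50.0 tilt [ 0.005  0.001 -1.   ] F [4.9 6.3 3.8] w 0.792
pivot seat [81.3  0.7 26.3]
30 [ 0.5164 -0.1757  0.1059] [ 0.0004 -0.0007 -0.004 ]
20 [ 0.5131 -0.1796  0.0972] [-0.0046 -0.0007  0.0046]
16 [ 0.5119 -0.1811  0.0937] [-0.0066 -0.0007  0.0081]
12 [ 0.5106 -0.1826  0.0903] [-0.0087 -0.0007  0.0115]
10 [ 0.5099 -0.1834  0.0885] [-0.0097 -0.0007  0.0133]
```

View pics/wrist9.png

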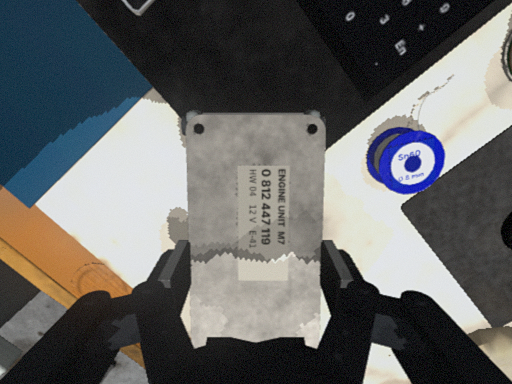

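Emit:
drive_tool --rows '[{"fingers": 0.5,"tx": -0.003,"ty": -0.0005,"tz": 0.002,"twist": 0},{"fingers": 0.5,"tx": -0.005,"ty": -0.0005,"tz": 0.004,"twist": 0},{"fingers": 0.5,"tx": -0.006,"ty": -0.0005,"tz": 0.006,"twist": 0},{"fingers": 0.5,"tx": -0.007,"ty": -0.0005,"tz": 0.008,"twist": 0},{"fingers": 0.5,"tx": -0.0085,"ty": -0.0005,"tz": 0.01,"twist": 0},{"fingers": 0.5,"tx": -0.0095,"ty": -0.0005,"tz": 0.011,"twist": 0},{"fingers": 0.5,"tx": -0.0095,"ty": -0.0005,"tz": 0.011,"twist": 0}]' --newtons 20

```text
t: 10.9
eef_pos: [0.5096, -0.1838, 0.0906]
tool_rot: [0.0, 0.906, 0.423, 0.002]
ft_force: [5.2, 5.5, 3.3]
gripper_width: 0.793
```

```bash
python3 - <<'E'
from meas import *
cover('10')
s,T=st()
S,O=seat(); print("pivot seat",(S.T@(s["eef_pos"]+[0,0,.0142]-O)*1e3).round(1))
c,im,d=load("wrist","10"); v,u=np.mgrid[:384,:512]; Q=(dep(c,u,v,d)-O)@S*1e3
for uu in (230,255,280):
    print([tuple(Q[vv,uu].round(1)[[0,2]].tolist()) for vv in range(90,330,8)])
E
```

```text
t 10.9 p [ 0.5096 -0.1838  0.0906] yaw 49.99 tilt [ 0.004  0.001 -1.   ] F [5.2 5.5 3.3] w 0.793
[  187   124   138   224 27050] [[-32.4, -33.3, -33.5], [12.4, -0.3, -9.9], [65.9, 34.0, 18.7]]
plane z=0.529 x + -0.001 y + -16.4
t 10.95 p [ 0.5096 -0.1838  0.0907] yaw 49.99 tilt [ 0.004  0.001 -1.   ] F [4.7 5.1 2.8] w 0.797
pivot seat [84.5  0.  11.6]
[(-31.9, -17.7), (-4.9, 19.1), (-0.4, 18.3), (4.1, 17.7), (5.9, 11.3), (13.4, 17.2), (18.0, 16.7), (22.2, 15.6), (27.1, 16.3), (31.2, 14.7), (35.9, 15.3), (40.5, 15.5), (44.8, 14.7), (49.1, 14.5), (53.6, 14.8), (57.8, 14.4), (62.2, 14.9), (66.2, 13.2), (70.5, 13.6), (74.6, 13.4), (78.8, 14.3), (82.8, 13.4), (86.8, 14.7), (90.9, 13.1), (94.8, 13.5), (98.8, 12.9), (102.6, 13.0), (106.7, 11.8), (110.1, 13.6), (114.2, 12.3)]
[(-32.3, -18.3), (-5.7, 17.7), (-0.8, 17.6), (3.9, 17.4), (6.1, 11.7), (12.5, 15.1), (17.2, 14.8), (22.8, 17.0), (27.0, 15.9), (31.6, 15.9), (36.0, 15.5), (40.8, 16.7), (44.7, 14.4), (49.4, 15.9), (53.5, 14.2), (57.9, 15.1), (62.1, 14.3), (66.3, 13.2), (70.6, 15.1), (74.7, 14.8), (78.8, 13.6), (82.9, 13.4), (86.8, 14.3), (90.9, 13.8), (94.9, 13.0), (98.9, 12.0), (102.6, 13.7), (106.6, 12.5), (110.3, 12.9), (114.5, 11.1)]
[(-31.7, -17.3), (-5.3, 18.4), (-1.0, 17.3), (4.6, 18.7), (6.0, 11.5), (12.9, 15.8), (17.9, 16.4), (22.3, 15.8), (26.9, 15.6), (31.3, 15.1), (35.9, 15.2), (40.6, 15.7), (44.8, 15.0), (49.2, 14.9), (53.6, 14.7), (58.1, 15.9), (62.2, 14.5), (66.4, 14.7), (70.5, 14.0), (74.7, 13.7), (78.8, 13.2), (82.8, 14.6), (86.9, 13.6), (90.9, 13.3), (94.9, 12.8), (99.2, 10.5), (102.7, 12.8), (106.8, 11.8), (110.4, 12.5), (114.3, 12.2)]
```

View pics/wrist10.png

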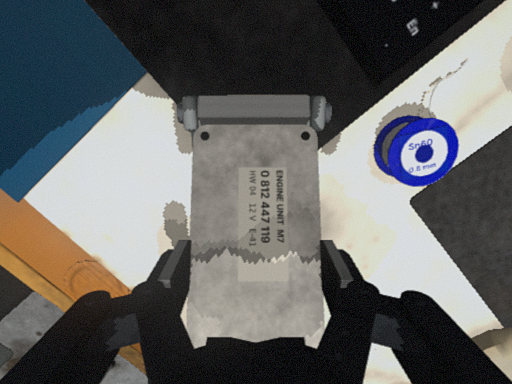

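Emit:
drive_tool --rows '[{"fingers": 0.5,"tx": -0.0005,"ty": 0,"tz": 0.0015,"twist": 0},{"fingers": 0.5,"tx": -0.001,"ty": 0,"tz": 0.0028,"twist": 0},{"fingers": 0.5,"tx": -0.001,"ty": 0,"tz": 0.0028,"twist": 0},{"fingers": 0.85,"tx": -0.001,"ty": 0,"tz": 0.0028,"twist": 0},{"fingers": 0.9,"tx": -0.001,"ty": 0,"tz": 0.0028,"twist": 0},{"fingers": 1,"tx": -0.001,"ty": 0,"tz": 0.0028,"twist": 0},{"fingers": 1,"tx": -0.001,"ty": 0,"tz": 0.0028,"twist": 0},{"fingers": 1,"tx": -0.001,"ty": 0,"tz": 0.0028,"twist": 0}]' --newtons 20

```text
t: 11.62
eef_pos: [0.5065, -0.1861, 0.0872]
tool_rot: [-0.0, 0.907, 0.422, -0.0]
ft_force: [-0.3, -0.3, -0.4]
gripper_width: 1.006
```

```bash
python3 - <<'E'
from meas import *
cover('11')
s,T=st()
S,O=seat(); 
c,im,d=load("wrist","11"); v,u=np.mgrid[:384,:512]; Q=(dep(c,u,v,d)-O)@S*1e3
for uu in (230,255,280):
    print([tuple(Q[vv,uu].round(1)[[0,2]].tolist()) for vv in range(90,330,8)])
E
```

```text
t 11.6167 p [ 0.5065 -0.1861  0.0872] yaw 49.87 tilt [-0.001 -0.    -1.   ] F [-0.3 -0.3 -0.4] w 1.006
[  186   116   144   238 28637] [[-30.5, -32.6, -37.1], [14.0, 1.1, -11.5], [70.0, 35.2, 21.0]]
plane z=0.576 x + -0.006 y + -19.5
t 11.6667 p [ 0.5066 -0.186   0.0872] yaw 49.87 tilt [-0.001 -0.    -1.   ] F [ 0.1 -0.1  0.1] w 1.004
[(-6.3, 17.6), (-0.9, 18.8), (3.1, 17.4), (5.4, 12.6), (9.3, 10.6), (14.4, 11.2), (19.6, 12.4), (23.6, 10.6), (28.4, 11.1), (33.1, 11.6), (37.4, 10.8), (42.0, 11.2), (46.2, 10.1), (51.0, 12.4), (55.0, 10.0), (59.4, 11.3), (63.7, 12.1), (67.9, 11.6), (72.0, 11.7), (76.1, 11.2), (80.1, 10.6), (84.1, 10.9), (88.1, 11.3), (92.0, 11.3), (96.0, 10.4), (99.8, 10.9), (103.5, 11.6), (107.6, 9.7), (110.9, 11.7), (114.5, 12.2)]
[(-5.9, 18.2), (-1.0, 18.6), (3.5, 18.1), (6.2, 14.0), (9.5, 10.9), (14.1, 10.4), (19.0, 10.9), (24.1, 12.0), (28.4, 10.9), (33.5, 12.7), (37.8, 12.1), (42.0, 10.8), (46.7, 12.3), (51.0, 12.0), (55.4, 12.4), (59.6, 12.0), (63.6, 10.5), (67.9, 12.2), (72.1, 12.2), (76.1, 11.5), (80.2, 11.1), (84.1, 12.8), (88.1, 10.9), (92.0, 11.8), (95.9, 11.4), (99.6, 12.2), (103.7, 10.5), (107.2, 11.7), (110.9, 11.7), (114.5, 12.3)]
[(-5.7, 18.6), (-0.9, 18.6), (3.4, 17.7), (5.9, 13.3), (9.7, 11.4), (14.6, 11.5), (19.3, 11.4), (23.9, 11.2), (28.7, 11.8), (33.1, 11.3), (37.8, 12.0), (42.3, 11.9), (46.7, 12.3), (50.8, 10.9), (55.3, 11.8), (59.5, 11.1), (63.8, 11.7), (67.9, 10.9), (72.1, 11.7), (76.1, 10.6), (80.2, 12.0), (84.2, 11.9), (88.1, 12.3), (92.0, 11.9), (96.1, 10.4), (99.8, 11.5), (103.8, 10.2), (107.4, 11.1), (110.9, 11.8), (114.7, 11.4)]
```

View pics/wrist11.png

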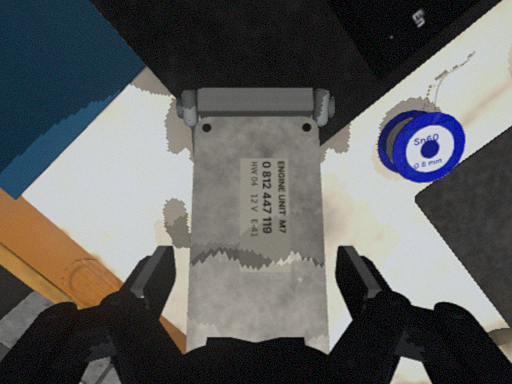

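Emit:
drive_tool --rows '[{"fingers": 1,"tx": 0,"ty": 0,"tz": -0.02,"twist": 0},{"fingers": 1,"tx": 0,"ty": 0,"tz": -0.06,"twist": 0},{"fingers": 1,"tx": 0,"ty": 0,"tz": -0.1,"twist": 0},{"fingers": 1,"tx": -0.005,"ty": -0.01,"tz": -0.14,"twist": 0},{"fingers": 1,"tx": -0.015,"ty": -0.03,"tz": -0.18,"twist": 0},{"fingers": 1,"tx": -0.03,"ty": -0.045,"tz": -0.21,"twist": 0},{"fingers": 1,"tx": -0.03,"ty": -0.045,"tz": -0.21,"twist": 0},{"fingers": 1,"tx": -0.03,"ty": -0.045,"tz": -0.21,"twist": 0}]'

```text
t: 12.33
eef_pos: [0.4528, -0.1804, 0.2993]
tool_rot: [0.002, 0.907, 0.421, 0.001]
ft_force: [-0.3, -0.7, 0.4]
gripper_width: 0.999
```

```bash
cat >> meas.py <<'E'
def clampview(tag):
    s,T=st(); c,im,d=snap("wrist",tag); v,u=np.mgrid[:384,:512]; S,O=seat(); Q=(dep(c,u,v,d)-O)@S*1e3; hsv=cv2.cvtColor(im,cv2.COLOR_BGR2HSV)
    ok=d>0
    for y in (-28,-15,0,15,28):
        m=ok&(abs(Q[...,1]-y)<1.5)&(Q[...,0]>-10)&(Q[...,0]<185); q=Q[m]; q=q[q[:,0].argsort()]
        lo=q[(q[:,0]<25)&(q[:,2]<15)&(q[:,2]>-25)]; g=q[(q[:,0]>140)]
        print(y,"low",lo[::2][:10,[0,2]].round(1).tolist()); print("   hi",g[:26,[0,2]].round(1).tolist())
    plate=ok&(abs(Q[...,2]-11)<2.5)&(abs(Q[...,1])<45)&(Q[...,0]>7)&(Q[...,0]<163)&(hsv[...,1]<80)
    m=cv2.morphologyEx(plate.astype(np.uint8),cv2.MORPH_OPEN,np.ones((5,5))); k,l,stt,ce=cv2.connectedComponentsWithStats(m); i=1+stt[1:,4].argmax()
    cn,_=cv2.findContours((l==i).astype(np.uint8),cv2.RETR_EXTERNAL,cv2.CHAIN_APPROX_NONE); cc=cn[0][:,0]
    w=(onplane(c,cc[:,0],cc[:,1],S[:,2],O+S[:,2]*.011)-O)@S*1e3; print("plate",cv2.minAreaRect(w[:,:2].astype(np.float32)),np.median(Q[l==i][:,2]))
    o=ok&(hsv[...,0]>6)&(hsv[...,0]<22)&(hsv[...,1]>150)&(hsv[...,2]>100)&(abs(Q[...,1])<25)&(Q[...,0]>130)&(Q[...,0]<190)&(Q[...,2]>0)
    print("orange",o.sum(),np.percentile(Q[o],[2,50,98],axis=0).round(1).tolist() if o.sum()>5 else "")
    b=ok&(hsv[...,0]>100)&(hsv[...,0]<125)&(hsv[...,1]>120)&(abs(Q[...,1])<30)&(Q[...,0]>130)&(Q[...,0]<210)&(Q[...,2]>5)
    if b.sum()>20: print("blue",b.sum(),np.percentile(Q[b],[2,50,98],axis=0).round(1).tolist())
    r=ok&((hsv[...,0]<8)|(hsv[...,0]>172))&(hsv[...,1]>140)&(hsv[...,2]>60)&(np.hypot(Q[...,0]-214,Q[...,1])<100)&(Q[...,2]>30)&(Q[...,2]<80)
    q=Q[r]; 
    if len(q)>20: 
        t=q[q[:,2]>66]; mid=(np.percentile(t,1,axis=0)+np.percentile(t,99,axis=0))/2; print("knob",len(t),mid.round(1),"L",round(np.arctan2(mid[1],mid[0]-214)+1.745,3),"r",np.hypot(mid[1],mid[0]-214).round(1))
E
python3 -c "
from meas import *
clampview('12')"
```

```text
t 12.3333 p [ 0.4528 -0.1804  0.2993] yaw 49.81 tilt [ 0.003 -0.003 -1.   ] F [-0.3 -0.7  0.4] w 0.999
-28 low [[5.2, 10.9], [5.9, 9.9], [6.3, 14.8], [6.8, 13.4], [7.6, 10.5], [9.5, 11.3], [10.5, 10.8], [12.1, 11.1], [13.9, 11.7], [14.5, 10.5]]
   hi [[140.3, 10.6], [140.5, 11.4], [141.5, 10.5], [141.8, 11.9], [142.9, 11.9], [143.2, 13.1], [144.0, 11.4], [144.0, 11.5], [145.1, 10.8], [145.4, 12.6], [146.3, 11.1], [146.4, 11.5], [147.6, 11.8], [147.8, 12.7], [148.5, 10.6], [148.7, 11.3], [149.6, 9.9], [150.0, 12.1], [150.5, -18.5], [150.8, 10.2], [151.3, 12.7], [151.7, -18.6], [152.0, -17.0], [152.1, 10.9], [152.2, 11.5], [153.1, -18.2]]
-15 low [[5.4, 11.3], [5.9, 14.2], [6.5, 10.9], [7.2, 9.7], [7.8, 10.7], [10.1, 12.2], [11.2, 11.8], [11.8, 10.5], [14.1, 12.0], [15.2, 11.6]]
   hi [[140.5, 11.0], [140.7, 12.1], [141.5, 10.3], [141.6, 10.8], [141.7, 11.4], [142.7, 10.5], [143.0, 11.9], [143.1, 12.2], [143.8, 9.9], [143.9, 10.3], [144.1, 11.5], [145.2, 11.1], [145.2, 11.2], [145.4, 12.0], [146.3, 10.6], [146.3, 10.7], [146.3, 10.9], [147.5, 11.2], [147.6, 11.3], [147.9, 12.8], [148.5
[... 1315 characters left out ...]
 10.9], [140.7, 11.1], [141.1, 12.8], [141.8, 10.7], [141.9, 11.2], [141.9, 11.4], [143.0, 10.8], [143.0, 11.1], [143.2, 11.8], [144.2, 11.2], [144.2, 11.2], [144.2, 11.3], [145.3, 10.6], [145.4, 11.2], [146.7, 11.6], [146.9, 12.8], [148.0, 12.6], [148.1, 12.9], [148.7, 10.1], [148.8, 10.5], [150.0, 10.8], [150.1, 11.3], [151.0, 9.7], [151.2, 10.9], [151.3, 11.3], [151.9, -19.3]]
plate ((81.91541290283203, 1.0791206359863281), (69.55171966552734, 147.7418975830078), 89.81678771972656) 11.316583882968551
orange 341 [[173.1, -20.2, 10.4], [177.7, -1.0, 12.6], [183.2, 20.0, 13.9]]
blue 688 [[184.7, -26.3, 14.4], [194.4, 2.3, 15.9], [203.2, 26.6, 17.6]]
knob 328 [217.4 -74.5  68.7] L 0.22 r 74.6
```

View pics/wrist12.png

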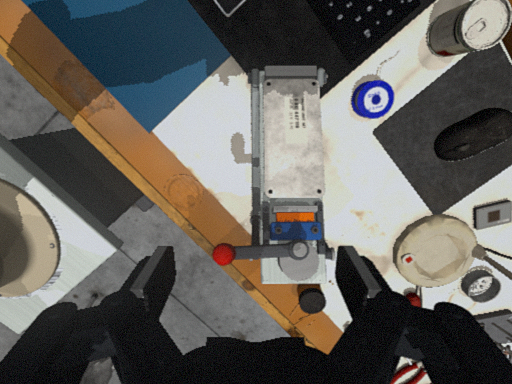

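```bash
python3 - <<'E'
from st import *
s,T=st(); t=world([217.4,-74.5,51])+[0,0,-.016]; print(t,(T.T@(t-s["eef_pos"])).round(4))
E
```

```text
t 12.3833 p [ 0.4529 -0.1802  0.2979] yaw 49.84 tilt [ 0.001 -0.001 -1.   ] F [ 0.2 -0.1 -0.8] w 1.0
[ 0.39120585 -0.20893666  0.18945575] [-0.0618 -0.0288  0.1084]
```

Emit:
drive_tool --rows '[{"fingers": 1,"tx": -0.035,"ty": -0.016,"tz": 0,"twist": 0},{"fingers": 1,"tx": -0.061,"ty": -0.0288,"tz": 0.015,"twist": 0},{"fingers": 1,"tx": -0.061,"ty": -0.0288,"tz": 0.04,"twist": 0},{"fingers": 1,"tx": -0.061,"ty": -0.0288,"tz": 0.06,"twist": 0},{"fingers": 1,"tx": -0.061,"ty": -0.0288,"tz": 0.06,"twist": 0},{"fingers": 0.7,"tx": -0.061,"ty": -0.0288,"tz": 0.06,"twist": 0}]' --newtons 30

```text
t: 12.88
eef_pos: [0.3915, -0.2073, 0.2359]
tool_rot: [-0.002, 0.906, 0.422, -0.001]
ft_force: [0.7, -0.1, -0.5]
gripper_width: 0.882
```

```bash
python3 - <<'E'
from meas import *
s,T=st(); t=world([217.4,-74.5,51])+[0,0,-.016]; print(t,(T.T@(t-s["eef_pos"])).round(4))
c,im,d=snap("wrist","13"); v,u=np.mgrid[:384,:512]; S,O=seat(); Q=(dep(c,u,v,d)-O)@S*1e3; hsv=cv2.cvtColor(im,cv2.COLOR_BGR2HSV)
r=(d>0)&((hsv[...,0]<8)|(hsv[...,0]>172))&(hsv[...,1]>140)&(hsv[...,2]>60)&(np.hypot(Q[...,0]-214,Q[...,1])<100)&(Q[...,2]>30)&(Q[...,2]<80)
q=Q[r]; print(np.percentile(q,[1,50,99],axis=0).round(1))
t=q[q[:,2]>64]; print(((np.percentile(t,1,axis=0)+np.percentile(t,99,axis=0))/2).round(1))
E
```

```text
t 12.8833 p [ 0.3915 -0.2073  0.2359] yaw 49.95 tilt [-0.003  0.003 -1.   ] F [ 0.7 -0.1 -0.5] w 0.882
[ 0.39120585 -0.20893666  0.18945575] [-0.0015  0.0011  0.0464]
[[209.  -84.1  61.6]
 [218.1 -75.2  68.5]
 [227.  -65.8  71.1]]
[217.8 -74.6  67.8]
```

View pics/wrist13.png

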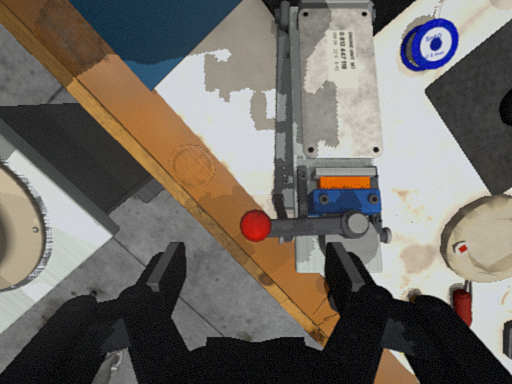

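Emit:
drive_tool --rows '[{"fingers": 0.6,"tx": -0.0015,"ty": 0.001,"tz": 0.025,"twist": 0},{"fingers": 0.6,"tx": -0.0015,"ty": 0.001,"tz": 0.043,"twist": 0},{"fingers": 0.5,"tx": -0.0015,"ty": 0.001,"tz": 0.0455,"twist": 0},{"fingers": 0.4,"tx": -0.0015,"ty": 0.001,"tz": 0.0455,"twist": 0},{"fingers": 0,"tx": -0.0015,"ty": 0.001,"tz": 0.0455,"twist": 0},{"fingers": 0,"tx": -0.0015,"ty": 0.001,"tz": 0.0455,"twist": 0},{"fingers": 0,"tx": -0.0015,"ty": 0.001,"tz": 0.0455,"twist": 0},{"fingers": 0,"tx": -0.0015,"ty": 0.001,"tz": 0.0455,"twist": 0}]' --newtons 30

```text
t: 13.6
eef_pos: [0.3908, -0.2083, 0.1928]
tool_rot: [-0.001, 0.907, 0.422, -0.0]
ft_force: [-3.4, 7.0, 0.2]
gripper_width: 0.231
```

```bash
python3 - <<'E'
from st import *
s,T=st(); S,O=seat(); k=s["eef_pos"]+[0,0,.016]; q=S.T@(k-O)*1e3; print("knob seat",q, "L",np.arctan2(q[1],q[0]-214)+1.745, np.hypot(q[1],q[0]-214))
a0=.22-1.745
for L in [.35,.5,.65,.8,.95,1.1,1.25,1.35,1.45,1.55]:
    a=L-1.745; dx=75*(np.cos(a)-np.cos(a0)); dy=75*(np.sin(a)-np.sin(a0)); print(round(L,2),"tx %.4f ty %.4f tz %.4f"%(-.866*dx/1e3,dy/1e3,-.5*dx/1e3))
E
```

```text
t 13.6 p [ 0.3908 -0.2083  0.1928] yaw 49.94 tilt [-0.001  0.001 -1.   ] F [-3.4  7.   0.2] w 0.231
knob seat [218.88960019 -75.24141351  54.00414317] L 0.23909791484406884 75.40012266318155
0.35 tx -0.0084 ty 0.0011 tz -0.0048
0.5 tx -0.0178 ty 0.0039 tz -0.0103
0.65 tx -0.0268 ty 0.0083 tz -0.0155
0.8 tx -0.0351 ty 0.0141 tz -0.0202
0.95 tx -0.0425 ty 0.0214 tz -0.0245
1.1 tx -0.0489 ty 0.0298 tz -0.0282
1.25 tx -0.0542 ty 0.0393 tz -0.0313
1.35 tx -0.0570 ty 0.0461 tz -0.0329
1.45 tx -0.0592 ty 0.0531 tz -0.0342
1.55 tx -0.0607 ty 0.0604 tz -0.0351
```

Emit:
drive_tool --rows '[{"fingers": 0,"tx": -0.0084,"ty": 0.0011,"tz": -0.0048,"twist": 0},{"fingers": 0,"tx": -0.0178,"ty": 0.0039,"tz": -0.0103,"twist": 0},{"fingers": 0,"tx": -0.0268,"ty": 0.0083,"tz": -0.0155,"twist": 0},{"fingers": 0,"tx": -0.0351,"ty": 0.0141,"tz": -0.0202,"twist": 0},{"fingers": 0,"tx": -0.0425,"ty": 0.0214,"tz": -0.0245,"twist": 0},{"fingers": 0,"tx": -0.0489,"ty": 0.0298,"tz": -0.0282,"twist": 0},{"fingers": 0,"tx": -0.0542,"ty": 0.0393,"tz": -0.0313,"twist": 0},{"fingers": 0,"tx": -0.057,"ty": 0.0461,"tz": -0.0329,"twist": 0},{"fingers": 0,"tx": -0.0592,"ty": 0.0531,"tz": -0.0342,"twist": 0},{"fingers": 0,"tx": -0.0592,"ty": 0.0531,"tz": -0.0342,"twist": 0}]'

```text
t: 14.43
eef_pos: [0.3918, -0.29, 0.2273]
tool_rot: [-0.001, 0.907, 0.421, -0.002]
ft_force: [-8.2, -2.2, 6.1]
gripper_width: 0.229
```

```bash
python3 - <<'E'
from meas import *
s,T=st(); S,O=seat(); k=s["eef_pos"]+[0,0,.013]; q=S.T@(k-O)*1e3; print("knob seat",q, "L",np.arctan2(q[1],q[0]-214)+1.745, np.hypot(q[1],q[0]-214))
clampview('14')
im=load("wrist","14")[1]; cv2.imwrite("pics/w14z.png",cv2.resize(im[:300,150:350],None,fx=2,fy=2,interpolation=cv2.INTER_CUBIC))
E
```

```text
t 14.4333 p [ 0.3918 -0.29    0.2273] yaw 49.83 tilt [-0.004 -0.    -1.   ] F [-8.2 -2.2  6.1] w 0.229
knob seat [288.22375286 -21.97509096  50.29074287] L 1.457156755035163 77.4084627906766
t 14.4333 p [ 0.3918 -0.29    0.2273] yaw 49.83 tilt [-0.004 -0.    -1.   ] F [-8.2 -2.2  6.1] w 0.229
-28 low []
   hi [[140.0, 11.9], [140.1, 11.9], [140.1, 11.9], [140.3, 11.0], [140.3, -18.5], [140.5, -16.7], [140.6, 11.5], [140.7, -17.9], [140.7, 10.4], [140.8, 11.7], [141.0, -17.4], [141.1, 10.9], [141.1, -17.2], [141.2, -18.6], [141.3, 12.4], [141.6, 11.7], [141.8, -17.6], [141.9, -19.1], [142.0, 12.1], [142.1, 11.2], [142.2, 11.3], [142.2, 11.3], [142.2, -16.9], [142.3, 11.5], [142.6, 10.7], [142.9, -17.3]]
-15 low []
   hi [[140.0, 11.8], [140.1, 11.9], [140.2, 12.0], [140.3, 10.9], [140.3, 11.0], [140.4, 11.1], [140.8, 11.7], [141.0, 10.8], [141.3, 11.2], [141.3, 11.3], [141.9, 10.8], [142.0, 12.2], [142.3, 11.4], [142.3, 11.4], [142.6, 10.6], [142.9, 12.2], [143.0, 11.1], [143.1, 11.3], [143.1, 11.3], [143.5, 10.7], [143.5, 10.7], [143.6, 10.9], [143.8, 11.0], [144.4, 10.7], [144.7, 11
[... 858 characters left out ...]
0.4], [140.4, 12.1], [140.9, 11.7], [141.0, 11.8], [141.1, 11.9], [141.7, 11.5], [141.7, 11.6], [142.2, 11.0], [142.2, 12.3], [142.4, 11.3], [142.5, 11.4], [142.5, 10.3], [142.5, 11.5], [143.1, 11.1], [143.3, 11.4], [143.8, 10.9], [143.9, 12.2], [143.9, 11.1], [144.3, 11.7], [144.7, 10.9], [144.9, 11.2], [145.0, 11.4], [145.4, 10.8], [145.7, 11.1], [145.7, 12.3], [146.3, 12.0]]
plate ((121.8768310546875, 0.7810249328613281), (69.38577270507812, 69.21468353271484), 89.7752456665039) 11.252938803333324
orange 583 [[163.2, -20.2, 11.2], [167.7, -0.1, 12.5], [171.9, 19.8, 13.8]]
blue 1832 [[174.8, -26.4, 10.0], [186.4, -0.2, 15.8], [193.5, 26.3, 17.2]]
knob 1176 [285.5 -21.7  68.7] L 1.45 r 74.8
```

View pics/w14z.png

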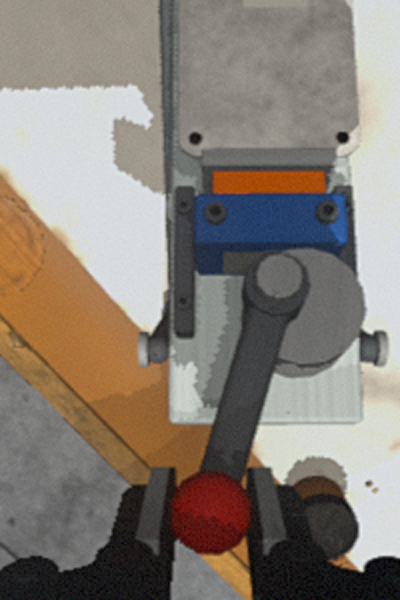

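```bash
cat >> meas.py <<'E'
def orange(tag,new=True):
    c,im,d=snap("wrist",tag) if new else load("wrist",tag); S,O=seat(); v,u=np.mgrid[:384,:512]; Q=(dep(c,u,v,d)-O)@S*1e3; hsv=cv2.cvtColor(im,cv2.COLOR_BGR2HSV)
    o=(d>0)&(hsv[...,0]>4)&(hsv[...,0]<24)&(hsv[...,1]>140)&(hsv[...,2]>70)&(abs(Q[...,1])<17)&(Q[...,0]>135)&(Q[...,0]<195)&(Q[...,2]>0)
    W=[]
    for uu in np.unique(u[o]):
        vv=v[o&(u==uu)]
        if len(vv)<2: continue
        a=onplane(c,np.array([uu,uu]),np.array([vv.min()-.5,vv.max()+.5]),S[:,2],O+S[:,2]*.0125); W.append((a-O)@S[:,0]*1e3)
    W=np.array(W)
    if len(W): print("orange from %.1f to %.1f  (len %.2f, cols %d, z %.1f)"%(*np.sort(np.median(W,0)),np.median(abs(W[:,1]-W[:,0])),len(W),np.median(Q[o][:,2])))
    else: print("no orange")
E
python3 - <<'E'
from meas import *
for t in ("1","2","12","13","14"): orange(t,False)
a0=1.45-1.745
for L in [1.5,1.55,1.6,1.65,1.7,1.73,1.76]:
    a=L-1.745; dx=75*(np.cos(a)-np.cos(a0)); dy=75*(np.sin(a)-np.sin(a0)); print(round(L,2),"tx %.4f ty %.4f tz %.4f"%(-.866*dx/1e3,dy/1e3,-.5*dx/1e3), "padun",166-12*(1-np.cos(L)))
E
```

```text
orange from 154.3 to 163.6  (len 9.92, cols 29, z 12.4)
orange from 154.1 to 163.2  (len 9.09, cols 42, z 12.5)
orange from 172.6 to 183.7  (len 11.23, cols 31, z 12.6)
orange from 172.4 to 183.5  (len 10.32, cols 41, z 12.6)
orange from 162.8 to 172.5  (len 8.95, cols 46, z 12.6)
1.5 tx -0.0009 ty 0.0036 tz -0.0005 padun 154.84884642001242
1.55 tx -0.0016 ty 0.0073 tz -0.0009 padun 154.2495379336371
1.6 tx -0.0021 ty 0.0110 tz -0.0012 padun 153.64960573238454
1.65 tx -0.0025 ty 0.0147 tz -0.0015 padun 153.0505493343192
1.7 tx -0.0027 ty 0.0184 tz -0.0016 padun 152.4538660684537
1.73 tx -0.0028 ty 0.0207 tz -0.0016 padun 152.09761599226962
1.76 tx -0.0028 ty 0.0229 tz -0.0016 padun 151.74307793328543
```

Emit:
drive_tool --rows '[{"fingers": 0,"tx": -0.0009,"ty": 0.0036,"tz": -0.0005,"twist": 0},{"fingers": 0,"tx": -0.0016,"ty": 0.0073,"tz": -0.0009,"twist": 0},{"fingers": 0,"tx": -0.0021,"ty": 0.011,"tz": -0.0012,"twist": 0},{"fingers": 0,"tx": -0.0021,"ty": 0.011,"tz": -0.0012,"twist": 0},{"fingers": 0,"tx": -0.0021,"ty": 0.011,"tz": -0.0012,"twist": 0}]'

```text
t: 14.9
eef_pos: [0.3985, -0.2979, 0.2282]
tool_rot: [-0.001, 0.907, 0.422, -0.002]
ft_force: [-8.8, -1.1, 2.9]
gripper_width: 0.236
```

```bash
python3 - <<'E'
from meas import *
orange("15")
s,T=st(); S,O=seat(); k=s["eef_pos"]+[0,0,.013]; q=S.T@(k-O)*1e3; print("knob seat",q, "L",np.arctan2(q[1],q[0]-214)+1.745)
im=load("wrist","15")[1]; cv2.imwrite("pics/w15z.png",cv2.resize(im[:300,150:350],None,fx=2,fy=2,interpolation=cv2.INTER_CUBIC))
E
```

```text
orange from 163.1 to 170.5  (len 7.36, cols 46, z 12.5)
t 14.95 p [ 0.3986 -0.2979  0.2282] yaw 49.87 tilt [-0.004 -0.    -1.   ] F [-8.1 -0.2  3.5] w 0.234
knob seat [290.1902608  -11.68447717  50.29179755] L 1.592826404680487
```

View pics/w15z.png

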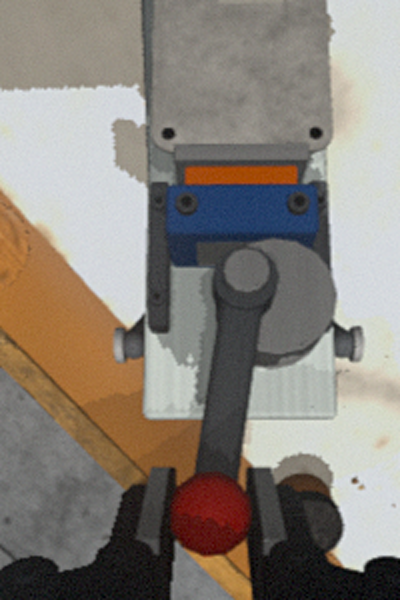

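Emit:
drive_tool --rows '[{"fingers": 0,"tx": -0.0004,"ty": 0.0037,"tz": -0.0003,"twist": 0},{"fingers": 0,"tx": -0.0006,"ty": 0.0074,"tz": -0.0004,"twist": 0},{"fingers": 0,"tx": -0.0007,"ty": 0.0114,"tz": -0.0004,"twist": 0},{"fingers": 0,"tx": -0.0007,"ty": 0.0114,"tz": -0.0004,"twist": 0},{"fingers": 0,"tx": -0.0007,"ty": 0.0114,"tz": -0.0004,"twist": 0}]'

```text
t: 15.37
eef_pos: [0.4071, -0.3057, 0.2285]
tool_rot: [-0.001, 0.907, 0.422, -0.002]
ft_force: [-6.6, -1.0, 0.8]
gripper_width: 0.234
```

```bash
python3 - <<'E'
from meas import *
orange("16")
s,T=st(); S,O=seat(); k=s["eef_pos"]+[0,0,.013]; q=S.T@(k-O)*1e3; print("knob seat",q, "L",np.arctan2(q[1],q[0]-214)+1.745)
im=load("wrist","16")[1]; cv2.imwrite("pics/w16z.png",cv2.resize(im[:300,150:350],None,fx=2,fy=2,interpolation=cv2.INTER_CUBIC))
E
```

```text
orange from 163.4 to 168.4  (len 4.92, cols 45, z 12.5)
t 15.4167 p [ 0.4071 -0.3057  0.2285] yaw 49.89 tilt [-0.004 -0.    -1.   ] F [-7.2  0.   0.9] w 0.228
knob seat [ 2.90711230e+02 -1.20811387e-01  5.03066479e+01] L 1.7434251160229395
```

View pics/w16z.png

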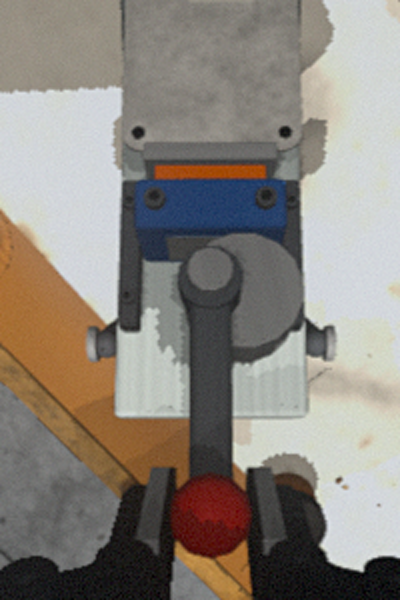

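Emit:
drive_tool --rows '[{"fingers": 0,"tx": 0,"ty": -0.0007,"tz": 0,"twist": 0},{"fingers": 0.4,"tx": 0,"ty": -0.0007,"tz": 0,"twist": 0},{"fingers": 0.7,"tx": 0,"ty": -0.0007,"tz": 0,"twist": 0},{"fingers": 1,"tx": 0,"ty": -0.0007,"tz": 0,"twist": 0},{"fingers": 1,"tx": 0,"ty": -0.0007,"tz": 0,"twist": 0},{"fingers": 1,"tx": 0,"ty": -0.0007,"tz": -0.02,"twist": 0},{"fingers": 1,"tx": 0,"ty": -0.0007,"tz": -0.055,"twist": 0},{"fingers": 1,"tx": 0.03,"ty": -0.0007,"tz": -0.085,"twist": 0},{"fingers": 1,"tx": 0.07,"ty": -0.0007,"tz": -0.095,"twist": 0},{"fingers": 1,"tx": 0.08,"ty": -0.0007,"tz": -0.1,"twist": 0}]'

```text
t: 16.25
eef_pos: [0.4648, -0.2398, 0.3309]
tool_rot: [0.002, 0.906, 0.424, 0.003]
ft_force: [0.9, 0.7, -0.6]
gripper_width: 0.999
```

Emit:
drive_tool --rows '[{"fingers": 1,"tx": 0,"ty": 0,"tz": 0,"twist": 0},{"fingers": 1,"tx": 0,"ty": 0,"tz": 0,"twist": 0},{"fingers": 1,"tx": 0,"ty": 0,"tz": 0,"twist": 0}]'

```text
t: 16.5
eef_pos: [0.4595, -0.2447, 0.327]
tool_rot: [-0.0, 0.907, 0.422, -0.001]
ft_force: [-0.7, -0.6, 0.3]
gripper_width: 0.998
```

```bash
python3 - <<'E'
from meas import *
clampview("17"); orange("17",False)
im=load("wrist","17")[1]; cv2.imwrite("pics/w17z.png",cv2.resize(im,None,fx=1.56,fy=1.56,interpolation=cv2.INTER_CUBIC))
for n in("top","side"): snap(n,"17")
im=load("top","17")[1]; cv2.imwrite("pics/t17z.png",cv2.resize(im[100:280,130:370],None,fx=3.3,fy=3.3,interpolation=cv2.INTER_CUBIC))
E
```

```text
t 16.5 p [ 0.4595 -0.2447  0.327 ] yaw 49.86 tilt [-0.001  0.    -1.   ] F [-0.7 -0.6  0.3] w 0.998
-28 low [[5.6, 14.1], [6.0, 11.1], [6.3, 11.5], [6.4, 13.4], [7.3, 10.9], [7.5, 11.1], [9.4, 11.7], [10.4, 11.1], [11.0, 10.0], [11.3, 10.4]]
   hi [[140.1, 10.5], [140.8, 12.3], [141.4, 10.7], [142.3, 13.1], [142.6, 10.4], [143.2, 12.1], [143.7, 10.1], [144.4, 12.0], [145.4, 11.3], [145.8, 12.3], [146.8, 11.6], [146.9, -17.9], [146.9, 12.1], [148.0, 11.4], [148.1, 11.9], [148.2, -17.8], [148.3, -17.5], [148.9, -19.8], [149.2, -18.9], [149.4, 11.9], [149.6, 12.7], [149.9, 9.9], [150.5, 11.7], [150.7, -18.6], [151.1, -17.2], [151.7, 11.4]]
-15 low [[5.4, 10.3], [5.8, 14.4], [5.9, 12.8], [6.3, 13.2], [6.8, 10.2], [8.4, 10.5], [10.5, 11.2], [10.8, 11.6], [12.0, 11.3], [14.0, 12.0]]
   hi [[140.3, 11.0], [140.4, 11.2], [141.4, 10.6], [141.9, 12.0], [142.4, 10.0], [143.5, 12.7], [143.8, 10.3], [144.0, 10.7], [145.5, 11.6], [145.9, 12.5], [146.7, 11.4], [146.9, 11.7], [147.5, 10.1], [147.7, 10.6], [149.2, 11.4], [149.5, 12.2], [150.0, 10.1], [150.8, 12.3], [151.2, 9.9], [151.6, 11.1], [152.9
[... 1384 characters left out ...]
 [143.1, 11.6], [144.1, 10.9], [144.8, 12.7], [145.5, 11.1], [145.7, 11.6], [146.6, 10.7], [146.8, -18.3], [147.3, 12.8], [148.2, 11.7], [148.2, -18.1], [148.6, 12.9], [149.2, 11.0], [149.6, -18.1], [149.8, 12.7], [149.8, -17.5], [150.5, 11.2], [150.7, 11.8], [151.1, -17.6], [151.2, -17.4], [151.8, 11.3], [151.8, 11.3]]
plate ((81.41285705566406, 1.1026573181152344), (147.99749755859375, 69.40435028076172), 0.036358706653118134) 11.28694811471135
orange 147 [[164.0, -19.9, 11.0], [166.5, -0.1, 12.5], [168.4, 21.0, 13.7]]
blue 686 [[171.3, -26.4, 13.1], [182.1, -0.1, 15.9], [190.0, 26.4, 17.5]]
knob 330 [289.    0.   68.9] L 1.745 r 75.0
orange from 162.6 to 168.7  (len 6.09, cols 29, z 12.4)
```

View pics/w17z.png

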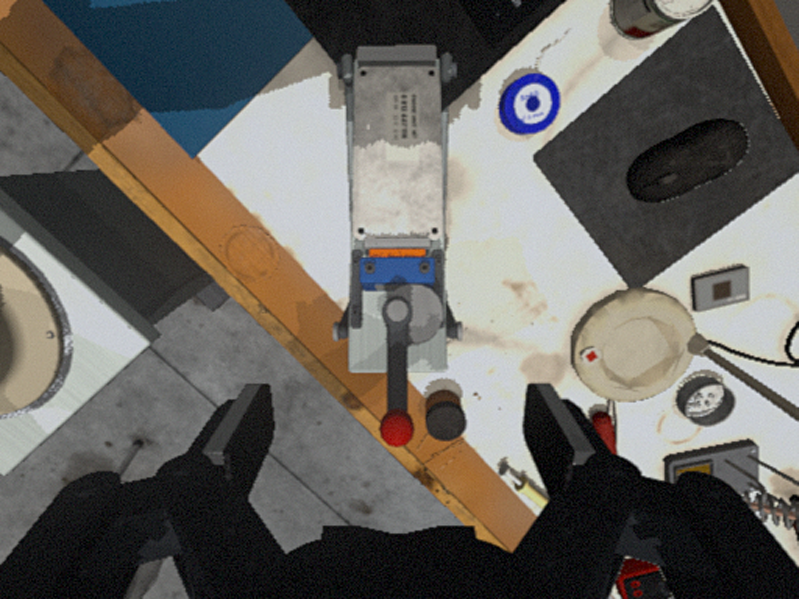

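View pics/t17z.png

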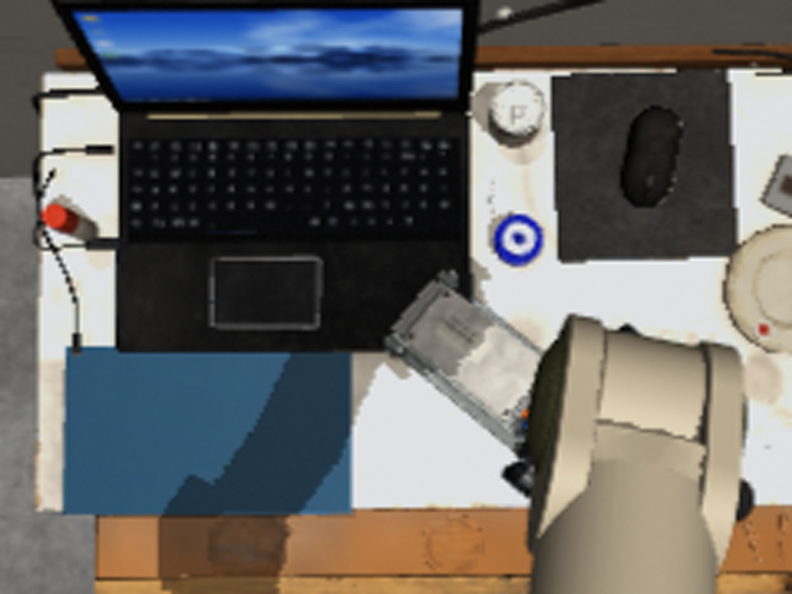

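```bash
python3 - <<'E'
from bench import env
print(env.hand_in())
E
```

```text
the job is handed in; nothing more can be done
None
```

The cover is clamped in the bench clamp, label side up and lengthwise, and the job is handed in at about 16.6 s of the 64 s allowed.

I swung the cam lever back from about 2.23 rad, carried the cover over from the mat and laid it on the rails. After letting go of it, I swung the lever forward again in small steps, let go of the knob and moved the arm clear.

Last checks, made by camera after letting go:
- **Cover position:** it lies flat, its plate's top measuring 11.3 mm above the rails (11 mm expected). Its lower edge is against the stop, which I measured at about 6.1 mm, and it is turned by less than 0.1°. It sits about 1.1 mm to the left of the clamp's centre line.
- **Pad:** the lever is at 1.745 rad, which by the cam formula sinks the pad 4.2 mm. The orange still in sight gives about 3.8 mm. The two differ by 0.4 mm, and both are near the 4 mm half-way mark.
- **Other things:** the top view shows the spool, tin and marker where they were. The arm hid the flux pot there; the wrist view shows it standing right of the clamp, though I did not measure it. Measured wrist forces stayed around 10 N.

One thing moved unexpectedly. After the first release the lever had gone from about 0.08 to 0.22 rad. I measured it again before the second grasp, and it had no effect on the result. After the final release the lever stayed where I had left it.

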